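Crank the bench press down to the gauge mark

ROBOT

A 6-joint arm with a two-finger parallel gripper is mounted at the origin on the work surface. World frame = base frame: x ahead of the robot, y to its left, z up, the work surface at z = 0. Lengths are in m, angles in rad, forces in N, time in s.
With the tool pointing down it reaches from about 0.425 to 0.95 m from the base axis. Payload 3.5 kg.
Tool frame: the origin (TCP) lies between the finger pads; the fingertips stand 25 mm ahead of it and the grasp point (between the pads) lies 6 mm ahead of it (ctrl.finger_overhang is the distance from the TCP to the fingertips, in m); x points along the fingers, y is the direction in which the jaws open and shut, and the axes are right-handed (so a half turn about x gives the same grasp; the last joint's range is limited). The gripper opens to 85 mm and grips with 20 to 120 N. Pads are 22 mm wide; open, the fingers measure 114 mm over their backs; the gripper's body (76 mm by 85 mm) begins 54 mm behind the grasp point. The pads swing forward as they close: fully open they stand 13 mm farther back than shut.
Start: joints at [-1.456, 0.286, 1.577, -0, 1.279, -0.15], TCP at [0.177, -0.651, 0.256] pointing down, gripper open.
Joint ranges: [-2.77, 2.77], [-0.9, 2.22], [0.21, 2.48], [-1.53, 4.67], [0.24, 2.81], [-2.84, 2.84]. Speed limits (rad/s): [2.79, 2.79, 3.14, 3.14, 3.14, 3.14].

INTERFACE

Orientations are given as a unit quaternion [x, y, z, w].
In Python, from plant import ctrl gives the robot as it stands.
- The arm moves only by the tool play_rows, never from a script. Its argument "targets" is a list of rows, each an object with "delta_pos": the shift along the world's x, y, z normalised to -1 to 1, where 1 is 1000 mm, a list of three; "delta_rot": the turn, a rotation vector about the world's x, y, z normalised to -1 to 1, where 1 is pi rad, a list of three; "claw": the finger opening in mm, from 0 to 85.4. In form: [{"delta_pos": [tx, ty, tz], "delta_rot": [wx, wy, wz], "claw": claw}, ...]. A call has 1 to 20 rows; each row is the pose to reach, as a shift and turn from the pose measured when the call began, turning the shorter way round; what a row does not reach only later rows make up. A row lasts 1/12 s, in which the tool goes at most 41.7 mm and 7.16 degrees, less where a joint would pass 70% of its speed; a pose out of reach is approached as far as the arm can. A call with a number of a shift or a turn outside -1 to 1 is refused whole. A call with a gripper value outside its range is refused whole. The fingers move at their own pace and stop on an object; "newtons" is the grip in N (left out, the last holds). Time passes only in rows, so rows that repeat a pose let the fingers close. It gives the time, the measured TCP pose, the force and the opening at its end, in the units of the state.
- ctrl.get_state(): the state, without advancing time (a new reading comes with each control period).
- ctrl.read_camera(name): name is "scene" or "top" or "wrist"; returns the picture (384x512x3 uint8, blue, green, red); there is no depth.
- ctrl.calibration(name): a dict with "fx", "fy", "cx", "cy" (pixels), "k1" (the pictures are not rectified: a ray, as slopes to the right and down, at radius r is drawn at 1 + k1 r^2 times it, then the intrinsics apply), "camera_from_world" (4x4, takes a point from world to camera coordinates). Camera axes: x right, y down, z forward; pixel columns grow to the right and rows downward; lengths in m; the calibration is good to about 2 mm. A picture is of the moment at which its call begins: read the wrist's pose just before it. calibration takes no time and is no camera call; for the wrist camera it gives the pose at the moment of the call.
- ctrl.sign_off(): hands the job in, once; it reports no verdict.
The state is a dict: "time": time; "qpos": joint angles; "dq": joint speeds; "joint_efforts": joint torques, N m; "eef_pos": TCP position; "tcp_rot": TCP orientation; "contact_force": force on the tool from outside, world axes, zero at the start; "wrist_torque": the same for the moment, N m; "opening": opening from 0.0 (shut) to 1.0 (fully open).
Only numpy, scipy, OpenCV 4.12 (cv2) and the standard library are available. Lean on these libraries where they do the work, as an engineer would, in place of code of your own. Each camera call takes 0.05 s, during which the arm holds its last target. There are 200 camera calls.

TASK

Pick up the loose crank that stands on the bench, feel its socket fully home onto the hex spindle hidden in the round well on top of the small press, and let go of it. Then take the crank by its wooden knob and wind clockwise until the pointer tab of the press plate is level with the mark tab on the gauge post beside it; leave the crank seated and take your hand away. Leave the tape roll, the glue jar and the brush alone.

Things in the scene. Friction and masses are not known exactly. Their poses are not given: they have to be found in the camera images.
- press: Small fixed grey bench press: base 150 x 200 x 20 mm (x, y, z), columns at y = -86 and +86 mm, bridge 74 x 200 mm whose top is 115 mm above the bench and carries the round well. Origin on the bench under the spindle axis, z up. A gauge post (8 mm square, top 95 mm above the bench) stands at x = 68, y = 45 mm, on the side away from the robot.
- well (a point): Centre of the mouth of the round well on top of the press, 157 mm above the bench, on the spindle axis (bore 58 mm, outside 74 mm diameter, 42 mm deep). Clockwise turning of the spindle, seen from above, lowers the press plate 24 mm per turn; anticlockwise raises it.
- hex_top (a point): Top of the steel hex spindle sunk in the well, 12 mm below its mouth. 32 mm across flats, 30 mm tall, the upper 10 mm tapering in to 19 mm across flats. Its angle is unknown and differs each time (this point does not turn with it). About 0.2 N m of friction: it holds still while a crank pressed lightly on it is turned to find the fit.
- boss (a point): Centre of the crank's grip boss, a steel block 36 mm along the arm x 30 mm across x 34 mm tall on the crank's turning axis; grip it across the 30 mm. x points along the arm to the knob, z up. The arm (24 mm wide, 12 thick) has its top 17 mm below, reaching 93 mm to the knob side, 59 mm the other. Fully home this point is 41 mm above well; 17 to 20 mm higher when the hex does not fit.
- socket (a point): Centre of the mouth of the crank's hex socket, at the foot of its upright hub, 81 mm below boss: 34 mm across flats, 28 mm deep, 51 mm over the outside. Fits the hex at every 60 degrees of turn, 7 degrees of play either way; pressed askew it may hang: lift, turn, retry. The crank is one loose piece of about 0.46 kg (varies 30 percent), standing upright on this socket at the start.
- crank_knob: The crank's upright wooden knob, 28 mm diameter, 58 mm tall, turning freely on its pin; origin at its centre, 80 mm from the crank's turning axis and 14 mm higher than boss. Its bottom end is 2 mm above the arm.
- pointer (a point): Middle of the top face of the steel pointer tab (24 mm wide, 5 mm thick) that sticks out of the press plate on the side away from the robot; it goes up and down with the plate (130 x 135 x 15 mm, under the bridge).
- mark: Steel mark tab (14 mm wide, 5 mm thick) on the gauge post, 21 mm to the side of the pointer tab, at a fixed height that differs each time. Origin at the middle of its top face: level means the pointer's top face and this top face are at one height. At the start the pointer is 12 to 35 mm above it.
- tape: Roll of tape lying flat, 100 mm diameter, 48 mm tall; origin under its centre. Bystander.
- glue: Closed glue jar, 64 mm diameter, 100 mm tall; origin under its centre. Bystander.
- brush: Brush lying on the bench; origin underneath it. Bystander.
Things that resemble listed ones, but are neither listed nor needed, are in the scene too. There is more than one size of the part that bears boss; the job needs the middle-sized.

How it is judged:
On the way, in this order (a step that is already met when the one before it is completed fails the run):
1. the crank is fully home on the hex spindle, upright, and let go (horizontal distance between socket and well below 0.005 m and z of boss in the frame of well below 0.045 m and angle between boss's own z axis and vertical below 0.15 rad and contact force between the fingers and anything else below 0.2 N), for 0.1 s.
2. the crank, still home, is wound by its knob and the plate has come down at least 5 mm (horizontal distance between socket and well below 0.005 m and z of boss in the frame of well below 0.045 m and angle between boss's own z axis and vertical below 0.15 rad and contact force between the fingers and crank_knob above 0.3 N and distance of pointer from where it was at the start of the episode above 0.005 m).
At the end, for the whole second after the job is handed in: The crank is fully home on the spindle (socket within 5 mm of the well's axis, boss no more than 45 mm above the well's mouth, upright within about 8 degrees) and at rest, and the pointer tab's top is level with the mark tab's top within 2.5 mm (horizontal distance between socket and well below 0.005 m and z of boss in the frame of well below 0.045 m and angle between boss's own z axis and vertical below 0.15 rad and z of pointer in the frame of mark between -0.0025 and 0.0025 m and linear speed of crank_knob below 0.02 m/s); the robot touches nothing.
It fails at once if the tape is shifted by more than 3 cm (distance of tape from where it was at the start of the episode above 0.03 m).
It fails at once if the glue is shifted by more than 3 cm (distance of glue from where it was at the start of the episode above 0.03 m).
It fails at once if the brush is shifted by more than 3 cm (distance of brush from where it was at the start of the episode above 0.03 m).
It also fails if it takes over 72 s, if anything falls off the work surface, if the arm or the gripper's body presses on something with over 40 N, if the wrist force passes 120 N, or if a joint passes its speed limit or range.

## Working session

There is one attempt and no reset: what is moved stays moved. The work goes in short steps, Python scripts to look and compute and a tool call to move; the robot and the scene stay as the last step left them, time stands still between calls to the robot, and variables do not carry over. Pictures are saved under pics/ and viewed, about 8 in all and at most 12, crops included, and the job is handed in when it is done.

Besides the shell and the picture viewer there is one more tool, called after ">>>" as a command line: name --argument value ..., lists and objects as JSON in quotes. play_rows: Moves the arm, as the interface text tells. Its arguments: {"type":"object","properties":{"targets":{"type":"array"},"newtons":{"type":"number"}},"required":["targets"]}

```bash
ls; mkdir -p pics
cat > h.py <<'E'
import numpy as np, cv2
from plant import ctrl
from scipy.spatial.transform import Rotation as R
def snap(n,f):
    c=ctrl.calibration(n); im=ctrl.read_camera(n); cv2.imwrite('pics/'+f,im); np.save('pics/'+f+'.npy',c,allow_pickle=True); return im,c
def ray(c,u,v):
    K=np.array([[c['fx'],0,c['cx']],[0,c['fy'],c['cy']],[0,0,1]])
    p=cv2.undistortPoints(np.array([[[u,v]]],float),K,np.array([c['k1'],0,0,0,0.]))[0,0]
    T=np.array(c['camera_from_world']); d=T[:3,:3].T@np.array([p[0],p[1],1]); return -T[:3,:3].T@T[:3,3],d
def at_z(c,u,v,z):
    o,d=ray(c,u,v); return o+d*(z-o[2])/d[2]
def proj(c,P):
    T=np.array(c['camera_from_world']); q=T[:3,:3]@np.array(P,float)+T[:3,3]; x=q[:2]/q[2]; x=x*(1+c['k1']*(x@x)); return x*[c['fx'],c['fy']]+[c['cx'],c['cy']]
def load(f): return np.load('pics/'+f+'.npy',allow_pickle=True).item()
E
python3 - <<'E'
from h import *
a,c=snap('scene','s0.png'); b,d=snap('top','t0.png')
for x in(c,d): print(np.round(np.linalg.inv(x['camera_from_world']),3),x['fx'],x['k1'])
s=ctrl.get_state(); print({k:np.round(v,3) for k,v in s.items()})
E
```

```text
pics
[[-0.747  0.47  -0.47   0.94 ]
 [ 0.665  0.533 -0.523  0.398]
 [ 0.005 -0.704 -0.711  0.742]
 [ 0.     0.     0.     1.   ]] 367.6428216499218 -0.06484195948360795
[[-0.091 -0.974  0.208  0.268]
 [-0.996  0.091 -0.012 -0.064]
 [-0.008 -0.208 -0.978  1.357]
 [ 0.     0.     0.     1.   ]] 489.0603272935653 -0.09269692267921653
{'time': np.float64(0.1), 'qpos': array([-1.456,  0.287,  1.578, -0.   ,  1.279, -0.15 ]), 'dq': array([-0.002, -0.002, -0.002,  0.   , -0.   , -0.002]), 'joint_efforts': array([ 1.000e-03, -4.073e+01, -2.937e+01, -0.000e+00,  3.000e-03,
        0.000e+00]), 'eef_pos': array([ 0.177, -0.651,  0.255]), 'tcp_rot': array([ 0.701,  0.094, -0.701,  0.093]), 'contact_force': array([0.68 , 0.002, 0.617]), 'wrist_torque': array([ 0.085,  0.045, -0.032]), 'opening': np.float64(0.998)}
```

View pics/t0.png

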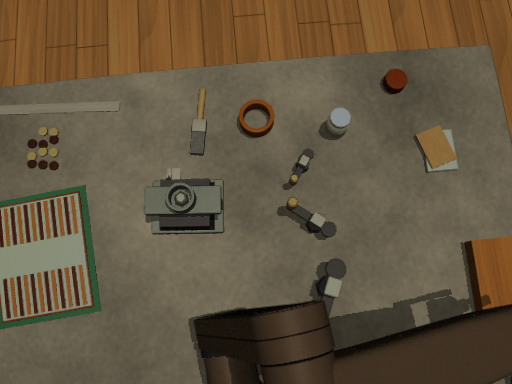

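View pics/s0.png

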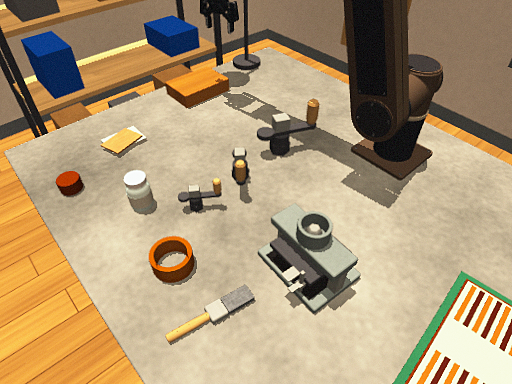

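The top view shows three cranks: small at (303,163), middle at (317,222), large at (332,287). The press well is near (181,198). The middle crank is the one to use; next I'll zoom in.

Run:
```python
from h import *
t=cv2.imread('pics/t0.png'); s=cv2.imread('pics/s0.png')
f=lambda i,x,y,w,h,k: cv2.resize(i[y:y+h,x:x+w],None,fx=k,fy=k,interpolation=cv2.INTER_CUBIC)
A=f(t,280,185,65,50,6)      # 390x300
B=f(t,140,160,65*1,50,6)
C=f(s,250,200,65*2,50*2,3)
D=f(s,220,140,65,50,6)
cv2.imwrite('pics/z.png',np.vstack([np.hstack([A,B]),np.hstack([C,D])]))
ct=load('t0.png');
b=at_z(ct,317,222,.081+.017); k=at_z(ct,292,203,.081+.014+.029); w=at_z(ct,181,198,.157)
print(b,k,w,np.linalg.norm((b-k)[:2]))
cs=load('s0.png'); print(at_z(cs,240,153,.098))
for p in (b,k,w): print(proj(cs,p))
```

```text
[ 0.4323876  -0.22749998  0.098     ] [ 0.48373057 -0.16597798  0.124     ] [0.51628597 0.11211502 0.157     ] 0.08013150444587712
[ 0.44534957 -0.22346617  0.098     ]
[242.650186   150.36712495]
[242.53642173 161.9430434 ]
[316.1494057  221.84494147]
```

View pics/z.png

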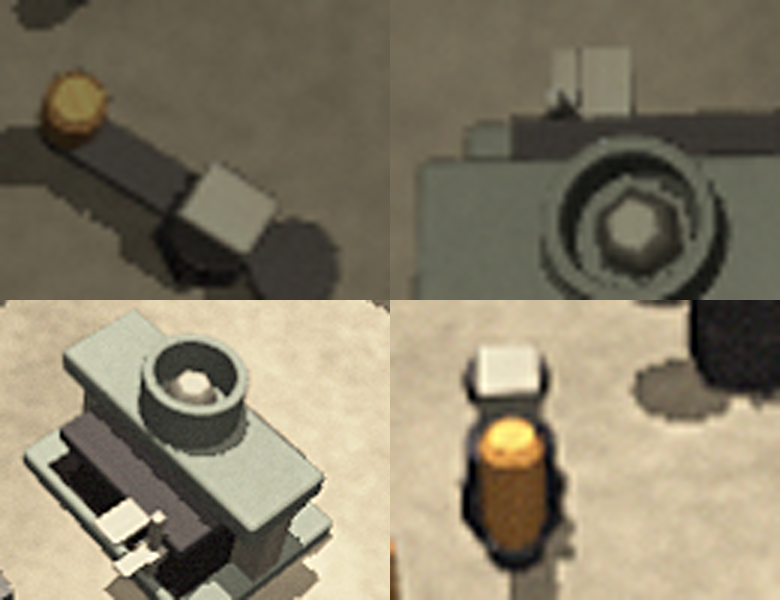

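Run:
```python
from h import *
ct=load('t0.png');cs=load('s0.png')
u=lambda x,o:o+(x+.5)/6-.5
b=at_z(ct,u(229,280),u(208,185),.098); k=at_z(ct,u(77,280),u(103,185),.124); w=at_z(ct,u(243,140),u(225,160),.157)
print(b,k,w,np.linalg.norm((b-k)[:2]),np.degrees(np.arctan2(*(k-b)[1::-1])))
# scene-cam: boss top centre, knob top centre, well centre
v=lambda x,y,k,ox,oy:(ox+(x+.5)/k-.5,oy+(y+.5)/k-.5)
print(at_z(cs,*v(118,70,6,220,140),.098),at_z(cs,*v(122,138,6,220,140),.124),at_z(cs,*v(194,75,3,250,200),.157))
s=ctrl.get_state(); M=R.from_quat(s['tcp_rot']).as_matrix(); print(np.round(M,3),np.degrees(np.arctan2(M[1,1],M[0,1])))
W=ctrl.calibration('wrist'); T=np.linalg.inv(W['camera_from_world']); print(np.round(M.T@(T[:3,3]-s['eef_pos']),3),np.round(M.T@T[:3,:3],3),W['fx'])
```

```text
[ 0.43936597 -0.23027666  0.098     ] [ 0.48686782 -0.16738639  0.124     ] [0.51883659 0.11427696 0.157     ] 0.07881378200704178 52.93576652368368
[ 0.44199653 -0.23075434  0.098     ] [ 0.49043077 -0.16849894  0.124     ] [0.52482457 0.1147472  0.157     ]
[[-0.     0.262 -0.965]
 [ 0.002 -0.965 -0.262]
 [-1.    -0.002 -0.   ]] -74.82828405769406
[-0.118 -0.001 -0.07 ] [[-0.001 -0.27   0.963]
 [ 1.     0.     0.001]
 [-0.     0.963  0.27 ]] 300.81789119237897
```

>>> play_rows --targets '[{"delta_pos":[0.0,0.0,0.0],"delta_rot":[0,0,0.0],"claw":85},{"delta_pos":[0.2635,0.4205,-0.005],"delta_rot":[0,0,0.207],"claw":85},{"delta_pos":[0.2635,0.4205,-0.005],"delta_rot":[0,0,0.207],"claw":85},{"delta_pos":[0.2635,0.4205,-0.005],"delta_rot":[0,0,0.207],"claw":85},{"delta_pos":[0.2635,0.4205,-0.005],"delta_rot":[0,0,0.207],"claw":85},{"delta_pos":[0.2635,0.4205,-0.005],"delta_rot":[0,0,0.207],"claw":85},{"delta_pos":[0.2635,0.4205,-0.005],"delta_rot":[0,0,0.207],"claw":85},{"delta_pos":[0.2635,0.4205,-0.005],"delta_rot":[0,0,0.207],"claw":85},{"delta_pos":[0.2635,0.4205,-0.005],"delta_rot":[0,0,0.207],"claw":85},{"delta_pos":[0.2635,0.4205,-0.005],"delta_rot":[0,0,0.207],"claw":85},{"delta_pos":[0.2635,0.4205,-0.005],"delta_rot":[0,0,0.207],"claw":85},{"delta_pos":[0.2635,0.4205,-0.005],"delta_rot":[0,0,0.207],"claw":85},{"delta_pos":[0.2635,0.4205,-0.005],"delta_rot":[0,0,0.207],"claw":85},{"delta_pos":[0.2635,0.4205,-0.005],"delta_rot":[0,0,0.207],"claw":85},{"delta_pos":[0.2635,0.4205,-0.005],"delta_rot":[0,0,0.207],"claw":85},{"delta_pos":[0.2635,0.4205,-0.005],"delta_rot":[0,0,0.207],"claw":85},{"delta_pos":[0.2635,0.4205,-0.005],"delta_rot":[0,0,0.207],"claw":85}]'

```text
time: 1.52
eef_pos: [0.4396, -0.2313, 0.2499]
tcp_rot: [-0.634, -0.313, 0.635, -0.311]
contact_force: [-0.6, -0.2, -0.2]
opening: 0.995
```

Run:
```python
from h import *
im,c=snap('wrist','w1.png'); s=ctrl.get_state(); print(s['eef_pos'],s['contact_force'])
M=R.from_quat(s['tcp_rot']).as_matrix();print(np.degrees(np.arctan2(M[1,1],M[0,1])))
print(proj(c,[.4405,-.2305,.098]),proj(c,[.4885,-.168,.124]))
```

```text
[ 0.43955262 -0.23154815  0.24995706] [-0.78479474  0.39442559 -0.99050518]
-37.683442600056765
[258.2626679  184.52706343] [258.00623969  94.57522676]
```

View pics/w1.png

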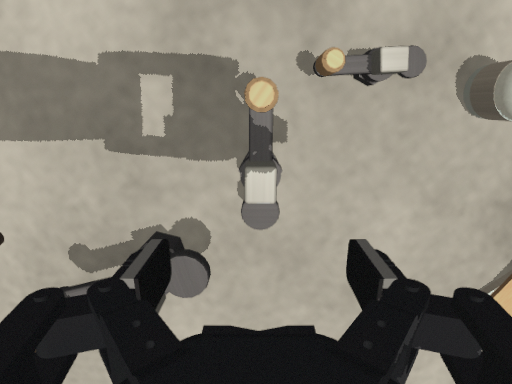

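Run:
```python
from h import *
c=load('w1.png'); 
b=at_z(c,260.5,186,.098);k=at_z(c,261.5,94,.124); print(b,k,np.linalg.norm((k-b)[:2]),np.degrees(np.arctan2(*(k-b)[1::-1])))
for p in [(190,272),(208,272),(150,290)]: q=at_z(c,*p,.08); d=q-b; a=np.radians(-37.7); print(q,'jaw',d[0]*np.cos(a)+d[1]*np.sin(a),'arm',-d[0]*np.sin(a)+d[1]*np.cos(a))
```

```text
[ 0.44128382 -0.23288207  0.098     ] [ 0.49091398 -0.16931551  0.124     ] 0.08064650852103591 52.0187397330461
[ 0.31920651 -0.26642652  0.08      ] jaw -0.07607709537714727 arm -0.10119473217675187
[ 0.33487186 -0.27827234  0.08      ] jaw -0.05643826779528697 arm -0.1009876391989126
[ 0.2679279  -0.25646016  0.08      ] jaw -0.1227446386825429 arm -0.12466737605815284
```

>>> play_rows --targets '[{"delta_pos":[0.0015,0,-0.03],"delta_rot":[0,0,0],"claw":65},{"delta_pos":[0.0015,0,-0.06],"delta_rot":[0,0,0],"claw":65},{"delta_pos":[0.0015,0,-0.09],"delta_rot":[0,0,0],"claw":65},{"delta_pos":[0.0015,0,-0.12],"delta_rot":[0,0,0],"claw":65},{"delta_pos":[0.0015,0,-0.14],"delta_rot":[0,0,0],"claw":65},{"delta_pos":[0.0015,0,-0.15],"delta_rot":[0,0,0],"claw":65},{"delta_pos":[0.0015,0,-0.157],"delta_rot":[0,0,0],"claw":65},{"delta_pos":[0.0015,0,-0.157],"delta_rot":[0,0,0],"claw":65},{"delta_pos":[0.0015,0,-0.157],"delta_rot":[0,0,0],"claw":20},{"delta_pos":[0.0015,0,-0.157],"delta_rot":[0,0,0],"claw":20},{"delta_pos":[0.0015,0,-0.157],"delta_rot":[0,0,0],"claw":20},{"delta_pos":[0.0015,0,-0.157],"delta_rot":[0,0,0],"claw":20},{"delta_pos":[0.0015,0,-0.157],"delta_rot":[0,0,0],"claw":20},{"delta_pos":[0.0015,0,-0.157],"delta_rot":[0,0,0],"claw":20},{"delta_pos":[0.0015,0,-0.157],"delta_rot":[0,0,0],"claw":20}]' --newtons 80

```text
time: 2.82
eef_pos: [0.4419, -0.2323, 0.0948]
tcp_rot: [-0.635, -0.312, 0.635, -0.312]
contact_force: [-2.1, -0.6, 6.6]
opening: 0.338
```

>>> play_rows --targets '[{"delta_pos":[0,0,0.01],"delta_rot":[0,0,0],"claw":20},{"delta_pos":[0,0,0.03],"delta_rot":[0,0,0],"claw":20},{"delta_pos":[0,0,0.06],"delta_rot":[0,0,0],"claw":20},{"delta_pos":[0,0,0.09],"delta_rot":[0,0,0],"claw":20},{"delta_pos":[0,0,0.12],"delta_rot":[0,0,0],"claw":20},{"delta_pos":[0,0,0.15],"delta_rot":[0,0,0],"claw":20},{"delta_pos":[0,0,0.18],"delta_rot":[0,0,0],"claw":20},{"delta_pos":[0,0,0.205],"delta_rot":[0,0,0],"claw":20},{"delta_pos":[0,0,0.21],"delta_rot":[0,0,0],"claw":20},{"delta_pos":[0,0,0.21],"delta_rot":[0,0,0],"claw":20}]'

```text
time: 3.65
eef_pos: [0.4423, -0.2324, 0.3062]
tcp_rot: [0.635, 0.311, -0.634, 0.313]
contact_force: [-0.0, -0.1, -5.3]
opening: 0.341
```

Run:
```python
from h import *
print({k:np.round(v,3) for k,v in ctrl.get_state().items() if k in('qpos','eef_pos','contact_force','opening')})
th=np.linspace(0,2*np.pi,73)
out=[]
for f,(x0,y0) in (('t0',(157,174)),('s0',(290,205))):
    c=load(f+'.png'); im=cv2.imread('pics/%s.png'%f)
    best=[]
    # darkness/gradient score: bright rim between r 29 and 37, dark bore just inside, via gradients
    g=cv2.GaussianBlur(cv2.cvtColor(im,cv2.COLOR_BGR2GRAY),(0,0),.7).astype(np.float32)
    def samp(x,y,r):
        P=np.array([proj(c,[x+r*np.cos(t),y+r*np.sin(t),.157]) for t in th],np.float32)
        return cv2.remap(g,P[:,0].reshape(1,-1),P[:,1].reshape(1,-1),cv2.INTER_LINEAR)[0]
    for x in np.arange(.512,.5301,.001):
        for y in np.arange(.106,.1221,.001):
            best.append((samp(x,y,.033).mean()-samp(x,y,.0265).mean(),x,y))
    best.sort(reverse=True); print(f,[np.round(b,4) for b in best[:4]])
    k=12 if f=='t0' else 8; n=400//k; crop=cv2.resize(im[y0:y0+n,x0:x0+n],(n*k,n*k),interpolation=cv2.INTER_CUBIC)
    for r in (.029,.037):
        P=np.array([proj(c,[best[0][1]+r*np.cos(t),best[0][2]+r*np.sin(t),.157]) for t in th])
        P=((P-[x0,y0]+.5)*k-.5).astype(int); cv2.polylines(crop,[P],True,(0,0,255),1)
    out.append(cv2.resize(crop,(400,400)))
cv2.imwrite('pics/ov.png',np.hstack(out))
```

```text
{'qpos': array([-0.687, -0.147,  1.943, -0.   ,  1.341, -0.03 ]), 'eef_pos': array([ 0.442, -0.232,  0.306]), 'contact_force': array([-0.039, -0.082, -5.257]), 'opening': np.float64(0.341)}
t0 [array([37.7098,  0.522 ,  0.116 ]), array([37.6022,  0.521 ,  0.116 ]), array([37.2191,  0.522 ,  0.117 ]), array([36.9673,  0.521 ,  0.117 ])]
s0 [array([104.0865,   0.522 ,   0.113 ]), array([102.0576,   0.522 ,   0.114 ]), array([100.7354,   0.523 ,   0.113 ]), array([100.0977,   0.523 ,   0.114 ])]
```

View pics/ov.png

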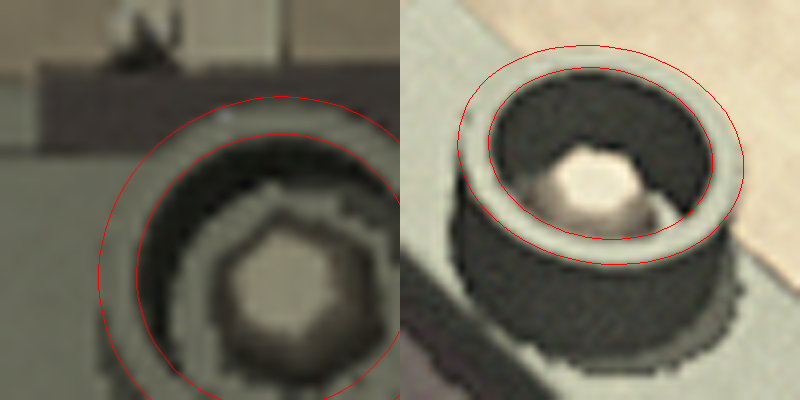

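>>> play_rows --targets '[{"delta_pos":[0.008,0.035,0],"delta_rot":[0,0,0],"claw":20},{"delta_pos":[0.016,0.07,0],"delta_rot":[0,0,0],"claw":20},{"delta_pos":[0.024,0.104,0],"delta_rot":[0,0,0],"claw":20},{"delta_pos":[0.032,0.139,0],"delta_rot":[0,0,0],"claw":20},{"delta_pos":[0.04,0.174,0],"delta_rot":[0,0,0],"claw":20},{"delta_pos":[0.048,0.208,0],"delta_rot":[0,0,0],"claw":20},{"delta_pos":[0.056,0.243,0],"delta_rot":[0,0,0],"claw":20},{"delta_pos":[0.064,0.278,0],"delta_rot":[0,0,0],"claw":20},{"delta_pos":[0.072,0.313,0],"delta_rot":[0,0,0],"claw":20},{"delta_pos":[0.077,0.336,-0.005],"delta_rot":[0,0,0],"claw":20},{"delta_pos":[0.0795,0.347,-0.015],"delta_rot":[0,0,0],"claw":20},{"delta_pos":[0.0795,0.347,-0.03],"delta_rot":[0,0,0],"claw":20},{"delta_pos":[0.0795,0.347,-0.03],"delta_rot":[0,0,0],"claw":20},{"delta_pos":[0.0795,0.347,-0.03],"delta_rot":[0,0,0],"claw":20}]'

```text
time: 4.82
eef_pos: [0.5198, 0.1142, 0.2722]
tcp_rot: [-0.632, -0.312, 0.637, -0.312]
contact_force: [-1.0, 0.1, -6.1]
opening: 0.337
```

Run:
```python
from h import *
s=ctrl.get_state(); print({k:np.round(v,3) for k,v in s.items() if k in('qpos','eef_pos','contact_force','wrist_torque')})
M=R.from_quat(s['tcp_rot']).as_matrix();print(M.round(3))
a,c=snap('scene','s1.png'); b,d=snap('top','t1.png')
f=lambda i,x,y,k: cv2.resize(i[y:y+400//k,x:x+400//k],(400,400),interpolation=cv2.INTER_CUBIC)
cv2.imwrite('pics/m1.png',np.hstack([f(b,120,130,4),f(a,250,130,3)]))
```

```text
{'qpos': array([ 0.027, -0.04 ,  1.907, -0.003,  1.28 ,  0.685]), 'eef_pos': array([0.52 , 0.114, 0.272]), 'contact_force': array([-1.012,  0.059, -6.112]), 'wrist_torque': array([0.037, 0.005, 0.001])}
[[-0.005  0.792 -0.611]
 [-0.003 -0.611 -0.792]
 [-1.    -0.002  0.006]]
```

View pics/m1.png

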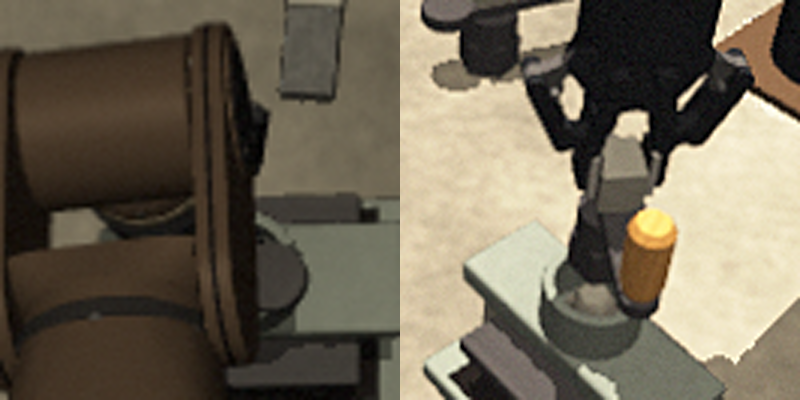

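>>> play_rows --targets '[{"delta_pos":[0.003,0.001,0],"delta_rot":[0,0,0],"claw":20},{"delta_pos":[0.003,0.001,-0.006],"delta_rot":[0,0,0],"claw":20},{"delta_pos":[0.003,0.001,-0.013],"delta_rot":[0,0,0],"claw":20},{"delta_pos":[0.003,0.001,-0.02],"delta_rot":[0,0,0],"claw":20},{"delta_pos":[0.003,0.001,-0.027],"delta_rot":[0,0,0],"claw":20},{"delta_pos":[0.003,0.001,-0.033],"delta_rot":[0,0,0],"claw":20},{"delta_pos":[0.003,0.001,-0.036],"delta_rot":[0,0,0],"claw":20},{"delta_pos":[0.003,0.001,-0.036],"delta_rot":[0,0,0],"claw":20}]'

```text
time: 5.58
eef_pos: [0.5238, 0.1149, 0.2378]
tcp_rot: [-0.634, -0.311, 0.636, -0.312]
contact_force: [0.1, -0.4, -5.2]
opening: 0.338
```

>>> play_rows --targets '[{"delta_pos":[-0.0015,0,-0.003],"delta_rot":[0,0,0],"claw":20},{"delta_pos":[-0.0015,0,-0.006],"delta_rot":[0,0,0],"claw":20},{"delta_pos":[-0.0015,0,-0.009],"delta_rot":[0,0,0],"claw":20},{"delta_pos":[-0.0015,0,-0.011],"delta_rot":[0,0,0],"claw":20},{"delta_pos":[-0.0015,0,-0.011],"delta_rot":[0,0,0],"claw":20}]'

```text
time: 6.0
eef_pos: [0.5234, 0.1149, 0.2296]
tcp_rot: [0.635, 0.31, -0.635, 0.313]
contact_force: [-1.3, 0.0, 3.4]
opening: 0.335
```

>>> play_rows --targets '[{"delta_pos":[-0.0015,0,-0.004],"delta_rot":[0,0,0.0],"claw":20},{"delta_pos":[-0.0015,0,-0.005],"delta_rot":[0,0,0.03],"claw":20},{"delta_pos":[-0.0015,0,-0.005],"delta_rot":[0,0,0.06],"claw":20},{"delta_pos":[-0.0015,0,-0.005],"delta_rot":[0,0,0.09],"claw":20},{"delta_pos":[-0.0015,0,-0.005],"delta_rot":[0,0,0.12],"claw":20},{"delta_pos":[-0.0015,0,-0.005],"delta_rot":[0,0,0.12],"claw":20}]'

```text
time: 6.5
eef_pos: [0.5228, 0.1152, 0.2284]
tcp_rot: [0.566, 0.424, -0.563, 0.428]
contact_force: [-3.9, 1.2, 9.2]
opening: 0.336
```

>>> play_rows --targets '[{"delta_pos":[-0.001,0,-0.005],"delta_rot":[0,0,0.03],"claw":20},{"delta_pos":[-0.001,0,-0.005],"delta_rot":[0,0,0.06],"claw":20},{"delta_pos":[-0.001,0,-0.005],"delta_rot":[0,0,0.08],"claw":20},{"delta_pos":[-0.001,0,-0.005],"delta_rot":[0,0,0.08],"claw":20}]'

```text
time: 6.83
eef_pos: [0.5224, 0.1154, 0.2283]
tcp_rot: [0.508, 0.492, -0.504, 0.496]
contact_force: [-6.3, -0.5, 13.0]
opening: 0.332
```

```bash
cat > st.py <<'E'
from h import *
s=ctrl.get_state(); print({k:np.round(v,3) for k,v in s.items() if k in('qpos','eef_pos','contact_force','wrist_torque')})
M=R.from_quat(s['tcp_rot']).as_matrix();print(M.round(3)[:,0],'yaw',np.degrees(np.arctan2(M[1,1],M[0,1])))
E
python3 st.py
```

```text
{'qpos': array([ 2.800e-02, -1.000e-03,  1.951e+00, -0.000e+00,  1.185e+00,
        5.200e-02]), 'eef_pos': array([0.522, 0.115, 0.228]), 'contact_force': array([-6.315, -0.501, 13.025]), 'wrist_torque': array([-0.009,  1.555, -0.068])}
[ 0.007  0.    -1.   ] yaw -1.4086103214743793
```

>>> play_rows --targets '[{"delta_pos":[-0.0005,0,-0.005],"delta_rot":[0,0,0.025],"claw":20},{"delta_pos":[-0.0005,0,-0.005],"delta_rot":[0,0,0.05],"claw":20},{"delta_pos":[-0.0005,0,-0.005],"delta_rot":[0,0,0.075],"claw":20},{"delta_pos":[-0.0005,0,-0.005],"delta_rot":[0,0,0.08],"claw":20}]'

```text
time: 7.17
eef_pos: [0.5221, 0.1154, 0.2282]
tcp_rot: [0.442, 0.552, -0.438, 0.555]
contact_force: [-7.9, -0.1, 15.5]
opening: 0.338
```

```bash
python3 st.py
```

```text
{'qpos': array([ 0.027, -0.002,  1.951,  0.002,  1.185, -0.203]), 'eef_pos': array([0.522, 0.115, 0.228]), 'contact_force': array([-7.934, -0.054, 15.536]), 'wrist_torque': array([-0.238,  1.914, -0.208])}
[ 0.007  0.002 -1.   ] yaw 13.128687078999492
```

>>> play_rows --targets '[{"delta_pos":[-0.002,0,0.003],"delta_rot":[0,0,0],"claw":20},{"delta_pos":[-0.002,0,0.003],"delta_rot":[0,0,0],"claw":20},{"delta_pos":[-0.002,0,-0.003],"delta_rot":[0,0,0.0],"claw":20},{"delta_pos":[-0.002,0,-0.003],"delta_rot":[0,0,0.02],"claw":20},{"delta_pos":[-0.002,0,-0.003],"delta_rot":[0,0,0.04],"claw":20},{"delta_pos":[-0.002,0,-0.003],"delta_rot":[0,0,0.06],"claw":20},{"delta_pos":[-0.002,0,-0.003],"delta_rot":[0,0,0.06],"claw":20}]'

```text
time: 7.75
eef_pos: [0.5212, 0.1151, 0.2267]
tcp_rot: [0.388, 0.591, -0.383, 0.595]
contact_force: [0.2, -1.2, 2.6]
opening: 0.337
```

```bash
python3 st.py
```

```text
{'qpos': array([ 0.026, -0.004,  1.956,  0.002,  1.18 , -0.393]), 'eef_pos': array([0.521, 0.115, 0.227]), 'contact_force': array([ 0.195, -1.222,  2.645]), 'wrist_torque': array([-0.069,  0.023,  0.068])}
[ 0.009  0.002 -1.   ] yaw 23.97606028474979
```

>>> play_rows --targets '[{"delta_pos":[0,0,-0.004],"delta_rot":[0,0,0.0],"claw":20},{"delta_pos":[0,0,-0.007],"delta_rot":[0,0,0.0],"claw":20},{"delta_pos":[0,0,-0.007],"delta_rot":[0,0,0.0],"claw":20}]'

```text
time: 8.0
eef_pos: [0.5218, 0.1151, 0.2264]
tcp_rot: [0.388, 0.59, -0.383, 0.595]
contact_force: [-9.8, -1.2, 23.0]
opening: 0.338
```

```bash
python3 st.py
```

```text
{'qpos': array([ 0.027, -0.002,  1.955,  0.002,  1.179, -0.391]), 'eef_pos': array([0.522, 0.115, 0.226]), 'contact_force': array([-9.787, -1.239, 23.018]), 'wrist_torque': array([-0.339,  2.369, -0.084])}
[ 0.009  0.002 -1.   ] yaw 23.896113195906203
```

>>> play_rows --targets '[{"delta_pos":[-0.002,0,0.001],"delta_rot":[0,0,0],"claw":20},{"delta_pos":[-0.003,0,-0.003],"delta_rot":[0,0,0.02],"claw":20},{"delta_pos":[-0.003,0,-0.003],"delta_rot":[0,0,0.04],"claw":20},{"delta_pos":[-0.003,0,-0.004],"delta_rot":[0,0,0.06],"claw":20},{"delta_pos":[-0.003,0,-0.004],"delta_rot":[0,0,0.06],"claw":20}]'

```text
time: 8.42
eef_pos: [0.5206, 0.1151, 0.2266]
tcp_rot: [0.331, 0.623, -0.325, 0.63]
contact_force: [-2.4, -0.8, 12.4]
opening: 0.335
```

```bash
python3 st.py
```

```text
{'qpos': array([ 0.026, -0.008,  1.96 ,  0.003,  1.175, -0.581]), 'eef_pos': array([0.521, 0.115, 0.227]), 'contact_force': array([-2.428, -0.847, 12.351]), 'wrist_torque': array([-0.132,  0.59 ,  0.041])}
[ 0.014  0.003 -1.   ] yaw 34.738204709698714
```

>>> play_rows --targets '[{"delta_pos":[0,0,0.003],"delta_rot":[0,0.003,0],"claw":20},{"delta_pos":[0,0,0.001],"delta_rot":[0,0.004,0.03],"claw":20},{"delta_pos":[-0.001,0,-0.004],"delta_rot":[0,0.004,0.03],"claw":20},{"delta_pos":[-0.001,0,-0.004],"delta_rot":[0,0.004,0.05],"claw":20},{"delta_pos":[-0.001,0,-0.004],"delta_rot":[0,0.004,0.07],"claw":20},{"delta_pos":[-0.001,0,-0.004],"delta_rot":[0,0.004,0.09],"claw":20},{"delta_pos":[-0.001,0,-0.004],"delta_rot":[0,0.004,0.11],"claw":20},{"delta_pos":[-0.001,0,-0.004],"delta_rot":[0,0.004,0.11],"claw":20}]'

```text
time: 9.08
eef_pos: [0.521, 0.1148, 0.2266]
tcp_rot: [0.217, 0.673, -0.213, 0.674]
contact_force: [-3.1, -0.3, 11.7]
opening: 0.336
```

```bash
python3 st.py
python3 - <<'E'
from h import *
a,c=snap('scene','s2.png'); b,d=snap('wrist','w2.png')
cv2.imwrite('pics/m2.png',np.hstack([cv2.resize(a[140:280,250:390],(400,400),interpolation=cv2.INTER_CUBIC),cv2.resize(b,(400,300))[:,:].copy() if 0 else cv2.copyMakeBorder(cv2.resize(b,(400,300)),0,100,0,0,0)]))
E
```

```text
{'qpos': array([ 0.025, -0.002,  1.954,  0.005,  1.186, -0.929]), 'eef_pos': array([0.521, 0.115, 0.227]), 'contact_force': array([-3.137, -0.256, 11.733]), 'wrist_torque': array([-0.25 ,  0.583,  0.057])}
[ 0.003  0.005 -1.   ] yaw 54.56807112183636
```

View pics/m2.png

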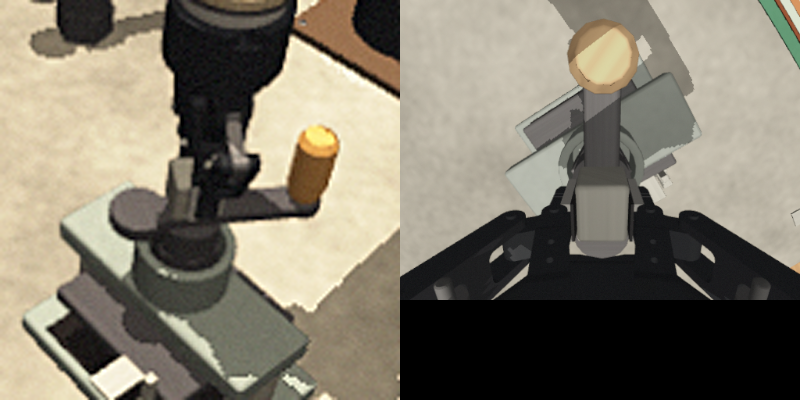

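Run:
```python
from h import *
for f in('t0','s0'):
    c=load(f+'.png'); g=cv2.imread(f'pics/{f}.png').mean(2).astype(np.float32)
    n=60;res=[]
    th=np.arange(0,360,4)
    def prof(x,y,a,s,z):
        t=np.radians(th); r=s/np.cos((t-np.radians(a)+np.pi/6)%(np.pi/3)-np.pi/6)  # apothem dir at a
        P=np.array([proj(c,[x+ri*np.cos(ti),y+ri*np.sin(ti),z]) for ri,ti in zip(r,t)],np.float32)
        return cv2.remap(g,P[:,0].reshape(1,-1),P[:,1].reshape(1,-1),cv2.INTER_LINEAR)[0]
    for a in range(0,60,5):
        b=max(((prof(x,y,a,.008,.145)-prof(x,y,a,.012,.145)).mean(),x,y) for x in np.arange(.518,.5261,.002) for y in np.arange(.110,.1181,.002))
        res.append((a,round(float(b[0]),2),round(b[1],3),round(b[2],3)))
    print(f,res)
a=cv2.imread('pics/s0.png'); b=cv2.imread('pics/s2.png')
r=(278,262,44,34); t=a[r[1]:r[1]+r[3],r[0]:r[0]+r[2]]
A=cv2.phaseCorrelate(np.float32(t.mean(2)),np.float32(b[r[1]:r[1]+r[3],r[0]:r[0]+r[2]].mean(2)));print(A)
k=8;cv2.imwrite('pics/m3.png',np.hstack([cv2.resize(i[262:300,275:325],None,fx=k,fy=k,interpolation=cv2.INTER_CUBIC) for i in(a,b)]))
```

```text
t0 [(0, 50.94, np.float64(0.522), np.float64(0.116)), (5, 50.54, np.float64(0.522), np.float64(0.116)), (10, 50.23, np.float64(0.522), np.float64(0.116)), (15, 50.51, np.float64(0.522), np.float64(0.116)), (20, 51.16, np.float64(0.522), np.float64(0.116)), (25, 51.99, np.float64(0.522), np.float64(0.116)), (30, 52.81, np.float64(0.522), np.float64(0.116)), (35, 53.48, np.float64(0.522), np.float64(0.116)), (40, 53.69, np.float64(0.522), np.float64(0.116)), (45, 53.17, np.float64(0.522), np.float64(0.116)), (50, 52.32, np.float64(0.522), np.float64(0.116)), (55, 51.63, np.float64(0.522), np.float64(0.116))]
s0 [(0, 97.83, np.float64(0.522), np.float64(0.114)), (5, 97.58, np.float64(0.522), np.float64(0.114)), (10, 97.67, np.float64(0.522), np.float64(0.114)), (15, 98.59, np.float64(0.522), np.float64(0.112)), (20, 99.78, np.float64(0.522), np.float64(0.112)), (25, 100.42, np.float64(0.522), np.float64(0.112)), (30, 101.0, np.float64(0.522), np.float64(0.112)), (35, 101.4, np.float64(0.522), np.float64(0.112)), (40, 101.02, np.float64(0.522), np.float64(0.112)), (45, 100.29, np.float64(0.522), np.float64(0.114)), (50, 100.04, np.float64(0.522), np.float64(0.114)), (55, 98.74, np.float64(0.522), np.float64(0.114))]
((0.37113721926562704, -0.45932172400696913), 0.9491597646548424)
```

View pics/m3.png

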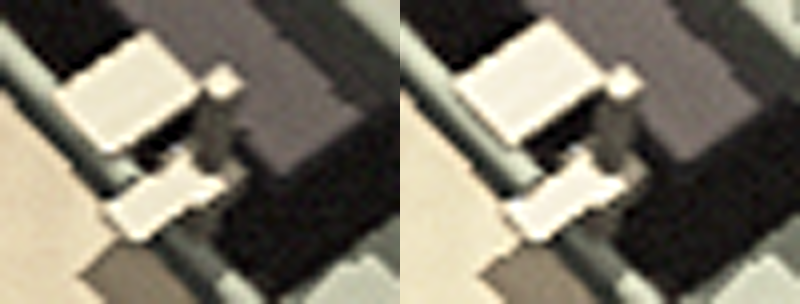

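>>> play_rows --targets '[{"delta_pos":[0,0,0.004],"delta_rot":[0,0.001,-0.01],"claw":20},{"delta_pos":[0,0,0.004],"delta_rot":[0,0.001,-0.02],"claw":20},{"delta_pos":[-0.001,0,-0.003],"delta_rot":[0,0.001,-0.02],"claw":20},{"delta_pos":[-0.001,0,-0.004],"delta_rot":[0,0.001,-0.03],"claw":20},{"delta_pos":[-0.001,0,-0.004],"delta_rot":[0,0.001,-0.045],"claw":20},{"delta_pos":[-0.001,0,-0.004],"delta_rot":[0,0.001,-0.06],"claw":20},{"delta_pos":[-0.001,0,-0.004],"delta_rot":[0,0.001,-0.06],"claw":20}]'

```text
time: 9.77
eef_pos: [0.5212, 0.115, 0.2267]
tcp_rot: [0.281, 0.649, -0.277, 0.651]
contact_force: [-2.6, -0.3, 11.9]
opening: 0.337
```

```bash
python3 st.py
```

```text
{'qpos': array([ 2.500e-02, -1.000e-03,  1.954e+00,  4.000e-03,  1.185e+00,
       -7.360e-01]), 'eef_pos': array([0.521, 0.115, 0.227]), 'contact_force': array([-2.62 , -0.303, 11.9  ]), 'wrist_torque': array([-0.117,  0.749, -0.099])}
[ 0.004  0.004 -1.   ] yaw 43.53392304230788
```

>>> play_rows --targets '[{"delta_pos":[-0.0005,0,0.003],"delta_rot":[0,0.001,-0.03],"claw":20},{"delta_pos":[-0.0005,0,0.0],"delta_rot":[0,0.001,-0.03],"claw":20},{"delta_pos":[-0.0005,0,-0.001],"delta_rot":[0,0.001,-0.05],"claw":20},{"delta_pos":[-0.0005,0,-0.001],"delta_rot":[0,0.001,-0.07],"claw":20},{"delta_pos":[-0.0005,0,-0.001],"delta_rot":[0,0.001,-0.09],"claw":20},{"delta_pos":[-0.0005,0,-0.001],"delta_rot":[0,0.001,-0.11],"claw":20},{"delta_pos":[-0.0005,0,-0.001],"delta_rot":[0,0.001,-0.13],"claw":20},{"delta_pos":[-0.0005,0,-0.001],"delta_rot":[0,0.001,-0.15],"claw":20},{"delta_pos":[-0.0005,0,-0.001],"delta_rot":[0,0.001,-0.17],"claw":20}]'

```text
time: 10.52
eef_pos: [0.5217, 0.1152, 0.2268]
tcp_rot: [0.443, 0.552, -0.439, 0.554]
contact_force: [1.0, 0.8, 1.3]
opening: 0.337
```

```bash
python3 st.py
python3 - <<'E'
from h import *
c=load('w2.png'); T=None
# predicted px of knob top and boss top for w2 pose (tcp .521,.1148,.2266 yaw 54.57)
a=np.radians(144.57); d=np.array([np.cos(a),np.sin(a),0])
for off in(.010,.0138,.017):
    for tilt in (0,3,-3):
        t=np.radians(tilt); X=d*np.cos(t)+np.array([0,0,np.sin(t)]); Z=-d*np.sin(t)+np.array([0,0,np.cos(t)])
        B=np.array([.521,.1148,.2266-off]); print(off,tilt,proj(c,B+.08*X+.043*Z).round(1),proj(c,B+.018*X+.017*Z).round(1),proj(c,B-.018*X+.017*Z).round(1))
im=cv2.imread('pics/s0.png').mean(2); b=cv2.imread('pics/s2.png').mean(2); e,_=snap('scene','s3.png')
w=lambda i:np.float32(i[262:282,278:302])
for x in(b,e.mean(2)): print(cv2.phaseCorrelate(w(im),w(x)))
b=cv2.imread('pics/w2.png'); cv2.imwrite('pics/m4.png',cv2.resize(b[20:330,180:340],None,fx=1.9,fy=1.9,interpolation=cv2.INTER_CUBIC))
E
```

```text
{'qpos': array([ 2.700e-02, -1.000e-03,  1.953e+00,  2.000e-03,  1.184e+00,
       -1.980e-01]), 'eef_pos': array([0.522, 0.115, 0.227]), 'contact_force': array([1.024, 0.838, 1.292]), 'wrist_torque': array([ 0.076, -0.389,  0.204])}
[ 0.006  0.002 -1.   ] yaw 12.814088600608624
0.01 0 [252.5  60.7] [254.3 236.6] [254.7 312.2]
0.01 3 [252.3  68. ] [254.3 239.7] [254.8 312.4]
0.01 -3 [252.6  54.9] [254.3 233.7] [254.7 311.8]
0.0138 0 [252.7  62.8] [254.4 232.8] [254.8 306.7]
0.0138 3 [252.5  69.9] [254.4 235.8] [254.8 307. ]
0.0138 -3 [252.8  57.1] [254.4 230. ] [254.8 306.3]
0.017 0 [252.8  64.4] [254.5 229.8] [254.8 302.3]
0.017 3 [252.7  71.3] [254.5 232.7] [254.9 302.6]
0.017 -3 [253.   58.8] [254.5 227. ] [254.8 301.9]
((-0.6230910538746368, -0.8057907361796168), 0.9620425522327423)
((-0.3300296209944218, -0.6657603527218292), 0.9907894834876061)
```

View pics/m4.png

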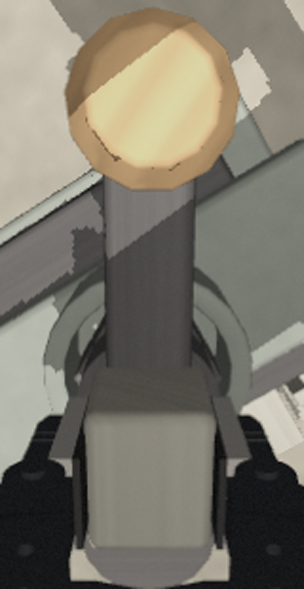

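>>> play_rows --targets '[{"delta_pos":[0,0,0.02],"delta_rot":[0,0.002,0],"claw":20},{"delta_pos":[0,0,0.045],"delta_rot":[0,0.002,0],"claw":20},{"delta_pos":[0,0,0.07],"delta_rot":[0,0.002,0],"claw":20},{"delta_pos":[-0.01,-0.02,0.08],"delta_rot":[0,0.002,0],"claw":20},{"delta_pos":[-0.025,-0.055,0.08],"delta_rot":[0,0.002,0],"claw":20},{"delta_pos":[-0.035,-0.09,0.08],"delta_rot":[0,0.002,0],"claw":20},{"delta_pos":[-0.045,-0.125,0.08],"delta_rot":[0,0.002,0],"claw":20},{"delta_pos":[-0.05,-0.14,0.08],"delta_rot":[0,0.002,0],"claw":20},{"delta_pos":[-0.05,-0.14,0.08],"delta_rot":[0,0.002,0],"claw":20},{"delta_pos":[-0.05,-0.14,0.08],"delta_rot":[0,0.002,0],"claw":20}]'

```text
time: 11.4
eef_pos: [0.4704, -0.025, 0.3047]
tcp_rot: [0.442, 0.554, -0.442, 0.549]
contact_force: [-0.2, 0.2, -4.8]
opening: 0.338
```

```bash
python3 st.py
python3 - <<'E'
from h import *
a,c=snap('scene','s4.png'); b,cw=snap('wrist','w4.png'); s=ctrl.get_state()
th=np.arange(0,360,4)
for f in('s0','s4'):
    c=load(f+'.png'); g=cv2.imread(f'pics/{f}.png').mean(2).astype(np.float32)
    def prof(x,y,a,s,z):
        t=np.radians(th); r=s/np.cos((t-np.radians(a)+np.pi/6)%(np.pi/3)-np.pi/6)
        P=np.array([proj(c,[x+ri*np.cos(ti),y+ri*np.sin(ti),z]) for ri,ti in zip(r,t)],np.float32)
        return cv2.remap(g,P[:,0].reshape(1,-1),P[:,1].reshape(1,-1),cv2.INTER_LINEAR)[0]
    print(f,[(a,)+tuple(np.round(max(((prof(x,y,a,.008,.145)-prof(x,y,a,.0115,.145)).mean(),x,y) for x in np.arange(.519,.5251,.001) for y in np.arange(.110,.1181,.001)),3).tolist()) for a in range(0,60,6)])
k=4
A=cv2.resize(a[90:240,240:340],None,fx=k,fy=k,interpolation=cv2.INTER_CUBIC)
B=cv2.resize(b[0:384,130:380],(391,600),interpolation=cv2.INTER_CUBIC)
cv2.imwrite('pics/m5.png',np.hstack([A,B]))
M=R.from_quat(s['tcp_rot']).as_matrix(); d=-M[:,2]; d=d if d[0]*np.cos(1.79)+d[1]*np.sin(1.79)>0 else -d
B=s['eef_pos']+M[:,0]*.0138; U=-M[:,0]
for n,P in (('knobtop',B+.08*d+.043*U),('bossF',B+.018*d+.017*U),('bossB',B-.018*d+.017*U),('socket',B-.081*U)): print(n,proj(cw,P).round(1),proj(c,P).round(1))
E
```

```text
{'qpos': array([-0.27 , -0.212,  2.001,  0.003,  1.358, -0.491]), 'eef_pos': array([ 0.47 , -0.025,  0.305]), 'contact_force': array([-0.173,  0.17 , -4.766]), 'wrist_torque': array([ 0.027, -0.009,  0.03 ])}
[-0.005  0.004 -1.   ] yaw 12.582924231486516
s0 [(0, 92.588, 0.521, 0.113), (6, 92.247, 0.521, 0.113), (12, 92.46, 0.521, 0.113), (18, 93.853, 0.521, 0.113), (24, 95.298, 0.521, 0.113), (30, 96.735, 0.521, 0.113), (36, 97.242, 0.521, 0.113), (42, 96.9, 0.521, 0.113), (48, 95.773, 0.521, 0.113), (54, 93.927, 0.521, 0.113)]
s4 [(0, 92.9, 0.521, 0.113), (6, 93.97, 0.521, 0.113), (12, 95.521, 0.521, 0.113), (18, 97.071, 0.521, 0.113), (24, 97.271, 0.521, 0.113), (30, 96.965, 0.521, 0.113), (36, 96.199, 0.521, 0.113), (42, 95.204, 0.521, 0.113), (48, 94.405, 0.521, 0.113), (54, 93.116, 0.521, 0.113)]
knobtop [253.8  66. ] [326.3 127.2]
bossF [255.5 235.1] [297.4 127.3]
bossB [255.7 308.8] [282.5 121.4]
socket [256.9 203.7] [287.2 161. ]
```

View pics/m5.png

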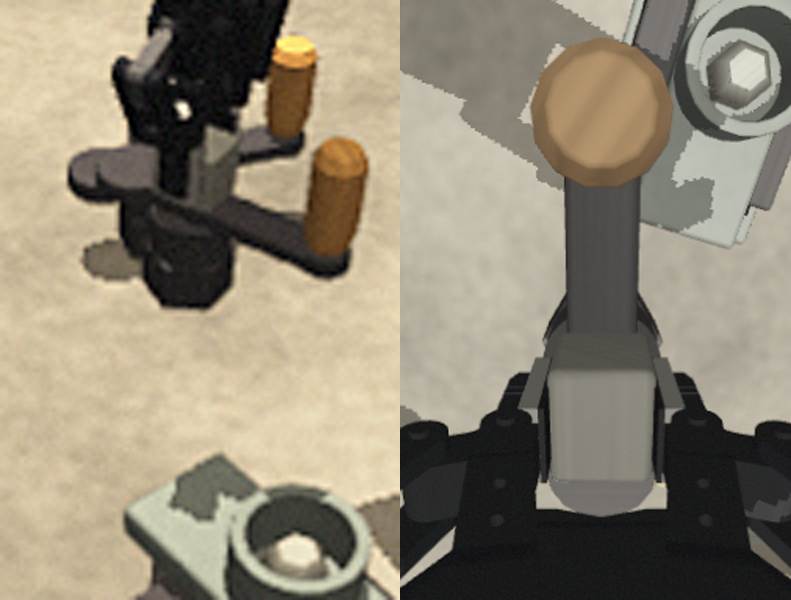

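Run:
```python
from h import *
from scipy.optimize import minimize
c=load('w4.png'); g=cv2.GaussianBlur(cv2.imread('pics/w4.png'),(0,0),.6).mean(2).astype(np.float32)
th=np.arange(0,360,3)
def prof(x,y,a,s,z):
    t=np.radians(th); r=s/np.cos((t-np.radians(a)+np.pi/6)%(np.pi/3)-np.pi/6)
    P=np.array([proj(c,[x+ri*np.cos(ti),y+ri*np.sin(ti),z]) for ri,ti in zip(r,t)],np.float32)
    return cv2.remap(g,P[:,0].reshape(1,-1),P[:,1].reshape(1,-1),cv2.INTER_LINEAR)[0]
o=at_z(c,130+(745-400)*250/391,46,.145); print('hex centre',o)
for s1,s2,z in((.0085,.0108,.145),):
  print([(a,)+tuple(np.round(max(((prof(x,y,a,s1,z)-prof(x,y,a,s2,z)).mean(),x,y) for x in o[0]+np.arange(-.004,.0041,.001) for y in o[1]+np.arange(-.004,.0041,.001)),3).tolist()) for a in range(0,60,5)])
# hub outline in scene
c=load('s4.png'); im=cv2.imread('pics/s4.png'); m=(im.max(2)<75).astype(np.uint8)
s=ctrl.get_state(); M=R.from_quat(s['tcp_rot']).as_matrix(); S=s['eef_pos']+M[:,0]*.0948
K=8
big=cv2.resize(im[130:175,265:310],None,fx=K,fy=K,interpolation=cv2.INTER_CUBIC); mb=(big.max(2)<85).astype(np.uint8)
yaw=12.6+90
for n,Rr in ((6,.0255),(6,.0278),(6,.0294),(48,.0255)):
  out=[]
  for a in (range(0,60,5) if n==6 else (0,)):
    t=np.radians(yaw+a)+np.arange(n)*2*np.pi/n
    V=[proj(c,S+[Rr*np.cos(q),Rr*np.sin(q),h]) for q in t for h in(0,.03)]
    best=0
    for dx in np.arange(-3,3.1,1):
      for dy in np.arange(-3,3.1,1):
        H=cv2.convexHull((((np.array(V)+[dx,dy]-[265,130]+.5)*K)).astype(np.int32)); r=np.zeros_like(mb); cv2.fillConvexPoly(r,H,1)
        sub=slice(18*K,None); I=(r&mb)[sub].sum()/(r|mb)[sub].sum(); best=max(best,I)
    out.append((a,round(float(best),3)))
  print(n,Rr,out)
w=cv2.imread('pics/w4.png')[0:100,290:384]
cv2.imwrite('pics/m6.png',np.hstack([big,cv2.resize(w,(338,360),interpolation=cv2.INTER_CUBIC)]))
```

```text
hex centre [0.52252683 0.11277616 0.145     ]
[(0, 58.628, 0.524, 0.115), (5, 61.082, 0.524, 0.115), (10, 64.386, 0.524, 0.115), (15, 68.029, 0.524, 0.115), (20, 70.53, 0.524, 0.115), (25, 70.798, 0.524, 0.115), (30, 68.845, 0.524, 0.115), (35, 65.697, 0.524, 0.115), (40, 62.197, 0.524, 0.115), (45, 58.968, 0.524, 0.115), (50, 57.897, 0.524, 0.115), (55, 57.666, 0.524, 0.115)]
6 0.0255 [(0, 0.739), (5, 0.754), (10, 0.769), (15, 0.78), (20, 0.79), (25, 0.798), (30, 0.804), (35, 0.804), (40, 0.798), (45, 0.788), (50, 0.772), (55, 0.753)]
6 0.0278 [(0, 0.779), (5, 0.777), (10, 0.79), (15, 0.795), (20, 0.798), (25, 0.799), (30, 0.801), (35, 0.804), (40, 0.802), (45, 0.797), (50, 0.792), (55, 0.787)]
6 0.0294 [(0, 0.78), (5, 0.787), (10, 0.786), (15, 0.787), (20, 0.789), (25, 0.794), (30, 0.802), (35, 0.802), (40, 0.799), (45, 0.796), (50, 0.793), (55, 0.783)]
48 0.0255 [(0, 0.798)]
```

View pics/m6.png

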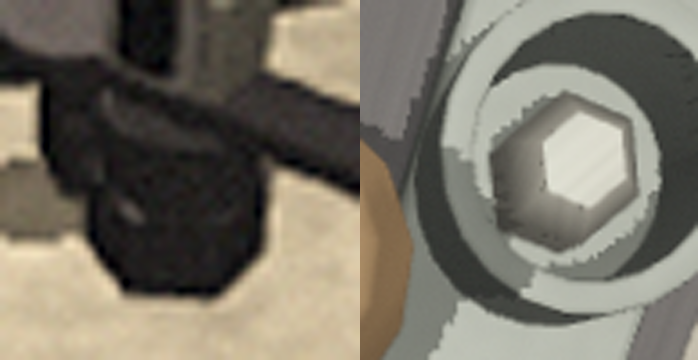

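>>> play_rows --targets '[{"delta_pos":[0.01,0.03,0],"delta_rot":[0,0,-0.03],"claw":20},{"delta_pos":[0.022,0.06,0],"delta_rot":[0,0,-0.06],"claw":20},{"delta_pos":[0.033,0.09,0],"delta_rot":[0,0,-0.09],"claw":20},{"delta_pos":[0.044,0.12,0],"delta_rot":[0,0,-0.106],"claw":20},{"delta_pos":[0.051,0.1395,0],"delta_rot":[0,0,-0.106],"claw":20},{"delta_pos":[0.052,0.1395,-0.01],"delta_rot":[0,0,-0.106],"claw":20},{"delta_pos":[0.052,0.1395,-0.025],"delta_rot":[0,0,-0.106],"claw":20},{"delta_pos":[0.052,0.1395,-0.04],"delta_rot":[0,0,-0.106],"claw":20},{"delta_pos":[0.052,0.1395,-0.055],"delta_rot":[0,0,-0.106],"claw":20},{"delta_pos":[0.052,0.1395,-0.064],"delta_rot":[0,0,-0.106],"claw":20},{"delta_pos":[0.052,0.1395,-0.068],"delta_rot":[0,0,-0.106],"claw":20},{"delta_pos":[0.052,0.1395,-0.068],"delta_rot":[0,0,-0.106],"claw":20}]'

```text
time: 12.5
eef_pos: [0.5223, 0.1158, 0.2358]
tcp_rot: [-0.526, -0.474, 0.527, -0.469]
contact_force: [-0.8, -0.4, -5.4]
opening: 0.338
```

```bash
python3 st.py
```

```text
{'qpos': array([ 0.026, -0.003,  1.938,  0.005,  1.212,  0.135]), 'eef_pos': array([0.522, 0.116, 0.236]), 'contact_force': array([-0.771, -0.415, -5.425]), 'wrist_torque': array([ 0.025,  0.   , -0.034])}
[-0.005  0.005 -1.   ] yaw -6.310053280224535
```

Now a slow straight descent past the earlier stop height.

>>> play_rows --targets '[{"delta_pos":[-0.001,-0.001,-0.003],"delta_rot":[0,0,0],"claw":20},{"delta_pos":[-0.001,-0.001,-0.006],"delta_rot":[0,0,0],"claw":20},{"delta_pos":[-0.001,-0.001,-0.009],"delta_rot":[0,0,0],"claw":20},{"delta_pos":[-0.001,-0.001,-0.011],"delta_rot":[0,0,0],"claw":20},{"delta_pos":[-0.001,-0.001,-0.013],"delta_rot":[0,0,0],"claw":20},{"delta_pos":[-0.001,-0.001,-0.013],"delta_rot":[0,0,0],"claw":20}]'

```text
time: 13.0
eef_pos: [0.5213, 0.1148, 0.2225]
tcp_rot: [-0.527, -0.474, 0.527, -0.469]
contact_force: [1.0, -0.1, -5.6]
opening: 0.336
```

```bash
python3 st.py
```

```text
{'qpos': array([0.024, 0.008, 1.953, 0.005, 1.187, 0.133]), 'eef_pos': array([0.521, 0.115, 0.223]), 'contact_force': array([ 0.985, -0.106, -5.588]), 'wrist_torque': array([ 0.013, -0.031, -0.034])}
[-0.005  0.005 -1.   ] yaw -6.319669565553502
```

It fits: the crank is free at 0.2225, below the earlier 0.2267 stop. I'll keep going down to the seat.

>>> play_rows --targets '[{"delta_pos":[0,0,-0.003],"delta_rot":[0,0,0],"claw":20},{"delta_pos":[0,0,-0.006],"delta_rot":[0,0,0],"claw":20},{"delta_pos":[0,0,-0.009],"delta_rot":[0,0,0],"claw":20},{"delta_pos":[0,0,-0.011],"delta_rot":[0,0,0],"claw":20},{"delta_pos":[0,0,-0.013],"delta_rot":[0,0,0],"claw":20},{"delta_pos":[0,0,-0.015],"delta_rot":[0,0,0],"claw":20},{"delta_pos":[0,0,-0.015],"delta_rot":[0,0,0],"claw":20}]'

```text
time: 13.58
eef_pos: [0.5216, 0.1149, 0.2119]
tcp_rot: [-0.526, -0.474, 0.527, -0.469]
contact_force: [-8.0, -0.5, 12.4]
opening: 0.336
```

```bash
python3 st.py
```

```text
{'qpos': array([0.025, 0.02 , 1.961, 0.005, 1.167, 0.133]), 'eef_pos': array([0.522, 0.115, 0.212]), 'contact_force': array([-7.981, -0.502, 12.372]), 'wrist_torque': array([-0.135,  1.674, -0.   ])}
[-0.006  0.005 -1.   ] yaw -6.294435234221897
```

>>> play_rows --targets '[{"delta_pos":[0,0,0],"delta_rot":[0,0,0],"claw":20},{"delta_pos":[0,0,0],"delta_rot":[0,0,0],"claw":55},{"delta_pos":[0,0,0],"delta_rot":[0,0,0],"claw":55},{"delta_pos":[0,0,0],"delta_rot":[0,0,0],"claw":55},{"delta_pos":[0,0,0.002],"delta_rot":[0,0,0],"claw":55},{"delta_pos":[0,0,0.02],"delta_rot":[0,0,0],"claw":55},{"delta_pos":[0,0,0.04],"delta_rot":[0,0,0],"claw":55},{"delta_pos":[0,0,0.065],"delta_rot":[0,0,0],"claw":55},{"delta_pos":[0,0,0.09],"delta_rot":[0,0,0],"claw":55},{"delta_pos":[0,0,0.11],"delta_rot":[0,0,0],"claw":55},{"delta_pos":[0,0,0.11],"delta_rot":[0,0,0],"claw":55}]'

```text
time: 14.5
eef_pos: [0.5238, 0.115, 0.3279]
tcp_rot: [0.529, 0.472, -0.524, 0.472]
contact_force: [0.8, -0.6, 0.8]
opening: 0.644
```

```bash
python3 st.py;  python3 - <<'E'
from h import *
a,c=snap('scene','s5.png'); b,cw=snap('wrist','w5.png'); t,_=snap('top','t5.png')
np.set_printoptions(suppress=True)
# predicted px, wrist and scene
w=np.array([.5217,.1143]); an=np.radians(83.7); k=w+.08*np.array([np.cos(an),np.sin(an)])
for n,P in(('boss top',[*w,.215]),('knob top',[*k,.241])): print(n,P,proj(c,P).round(1),proj(cw,P).round(1))
# pointer/mark crop with wrist pic
A=cv2.resize(a[255:300,270:330],(800*3//8,225),interpolation=cv2.INTER_CUBIC)
A=cv2.resize(a[258:298,272:322],None,fx=8,fy=8,interpolation=cv2.INTER_CUBIC) #400x320
B=cv2.resize(a[140:260,250:370],(320,320),interpolation=cv2.INTER_CUBIC)
C=cv2.resize(b[0:384,60:460],(288,276)); D=cv2.copyMakeBorder(C,0,4,0,432,0)
D[:276,300:668]=cv2.resize(t[150:250,130:263],(368,276),interpolation=cv2.INTER_CUBIC)
cv2.imwrite('pics/m7.png',np.vstack([np.hstack([A,B]),D]))
E
```

```text
{'qpos': array([ 0.025, -0.073,  1.837,  0.005,  1.374,  0.134]), 'eef_pos': array([0.524, 0.115, 0.328]), 'contact_force': array([ 0.751, -0.555,  0.831]), 'wrist_torque': array([-0.012, -0.067, -0.062])}
[ 0.004  0.005 -1.   ] yaw -6.294975289730795
boss top [np.float64(0.5217), np.float64(0.1143), 0.215] [318.7 204.7] [255.4 200. ]
knob top [np.float64(0.5304787448872836), np.float64(0.19381687643641438), 0.241] [350.4 221.6] [254.7  92.9]
```

View pics/m7.png

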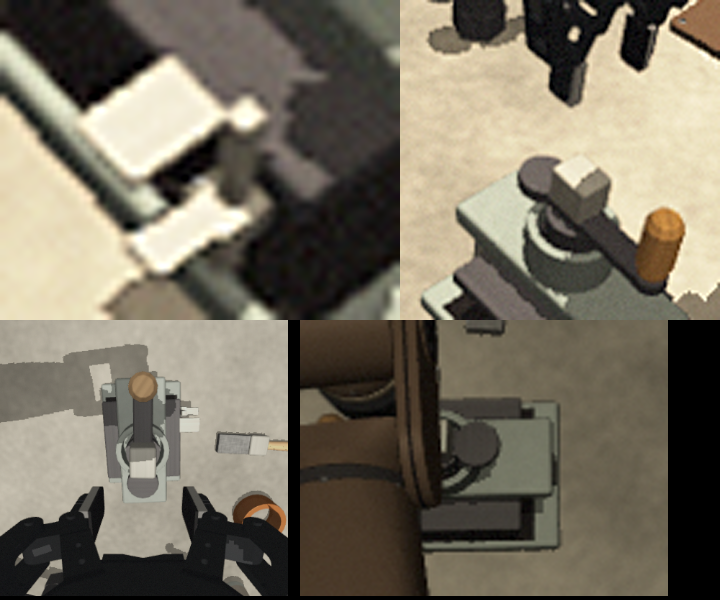

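The crank sits home: the boss top is at about (317.5,205.6) in the scene view against (318.7,204.7) predicted, and the knob top agrees too. That was picture 12, so from here I measure the tabs numerically.

```bash
cat > tabs.py <<'E'
from h import *
def line_at_y(c,px,y0,n):  # point on ray where n.(p) = y0 (n: press y axis, horizontal)
    o,d=ray(c,*px); t=(y0-n@o[:2])/(n@d[:2]); return o+t*d
E
python3 - <<'E'
from tabs import *
c=load('s5.png'); g=cv2.imread('pics/s5.png').max(2)
f=lambda x,y:(272+(x+.5)/8-.5,258+(y+.5)/8-.5)
post=at_z(c,*f(245,107),.095); w=np.array([.5217,.1143]); d=post[:2]-w; print('post',post,d,np.linalg.norm(d),'want .0815; yaw',np.degrees(np.arctan2(d[1],d[0])-np.arctan2(45,68)))
def solve(clk,w,psi):
    ex=np.array([np.cos(psi),np.sin(psi)]); ey=np.array([-ex[1],ex[0]])
    out={}
    for n,(a,b,y) in clk.items():
        for nm,p,yy in(('L',a,y[0]),('R',b,y[1])):
            P=line_at_y(c,f(*p),yy+ey@w,ey); out[n+nm]=(round((ex@(P[:2]-w))*1e3,1),round(P[2]*1e3,1))
    return out
for psi in (0,np.arctan2(d[1],d[0])-np.arctan2(45,68)):
  print(psi,solve({'ptr':((82,125),(138,180),(.012,.036)),'ptrin':((170,57),(228,112),(.012,.036)),'mark':((131,240),(152,277),(.038,.052))},w,psi))
np.set_printoptions(linewidth=250)
print(g[262:296,280:312])
E
```

```text
post [0.59167855 0.1515484  0.095     ] [0.06997855 0.0372484 ] 0.07927446639634099 want .0815; yaw -5.469564306583701
0 {'ptrL': (np.float64(103.6), np.float64(92.1)), 'ptrR': (np.float64(108.1), np.float64(99.7)), 'ptrinL': (np.float64(71.3), np.float64(90.9)), 'ptrinR': (np.float64(75.2), np.float64(96.6)), 'markL': (np.float64(110.3), np.float64(75.8)), 'markR': (np.float64(117.6), np.float64(84.2))}
-0.09546190579944613 {'ptrL': (np.float64(92.7), np.float64(70.8)), 'ptrR': (np.float64(93.7), np.float64(76.2)), 'ptrinL': (np.float64(62.8), np.float64(76.5)), 'ptrinR': (np.float64(63.5), np.float64(80.5)), 'markL': (np.float64(95.5), np.float64(50.7)), 'markR': (np.float64(100.4), np.float64(56.4))}
[[ 23  25  24 ...  60  60  53]
 [ 27  21  23 ...  56  52  65]
 [ 18  30  21 ...  89  60  57]
 ...
 [234 233 233 ...  28  25  17]
 [231 232 235 ...  22  28  18]
 [234 234 234 ...  22  24  28]]
```

>>> play_rows --targets '[{"delta_pos":[0.003,0.035,0],"delta_rot":[0,0,0],"claw":60},{"delta_pos":[0.006,0.07,0],"delta_rot":[0,0,0],"claw":60},{"delta_pos":[0.006,0.079,0],"delta_rot":[0,0,0],"claw":60},{"delta_pos":[0.006,0.079,-0.02],"delta_rot":[0,0,0],"claw":60},{"delta_pos":[0.006,0.079,-0.05],"delta_rot":[0,0,0],"claw":60},{"delta_pos":[0.006,0.079,-0.08],"delta_rot":[0,0,0],"claw":60},{"delta_pos":[0.006,0.079,-0.1],"delta_rot":[0,0,0],"claw":60},{"delta_pos":[0.006,0.079,-0.107],"delta_rot":[0,0,0],"claw":60},{"delta_pos":[0.006,0.079,-0.107],"delta_rot":[0,0,0],"claw":60},{"delta_pos":[0.006,0.079,-0.107],"delta_rot":[0,0,0],"claw":20},{"delta_pos":[0.006,0.079,-0.107],"delta_rot":[0,0,0],"claw":20},{"delta_pos":[0.006,0.079,-0.107],"delta_rot":[0,0,0],"claw":20},{"delta_pos":[0.006,0.079,-0.107],"delta_rot":[0,0,0],"claw":20},{"delta_pos":[0.006,0.079,-0.107],"delta_rot":[0,0,0],"claw":20},{"delta_pos":[0.006,0.079,-0.107],"delta_rot":[0,0,0],"claw":20}]' --newtons 40

```text
time: 15.9
eef_pos: [0.5283, 0.1943, 0.2159]
tcp_rot: [0.527, 0.474, -0.526, 0.469]
contact_force: [0.4, 2.5, 3.0]
opening: 0.316
```

```bash
python3 st.py
```

```text
{'qpos': array([0.17 , 0.078, 1.892, 0.007, 1.174, 0.277]), 'eef_pos': array([0.528, 0.194, 0.216]), 'contact_force': array([0.445, 2.526, 3.022]), 'wrist_torque': array([ 0.164, -0.094,  0.029])}
[-0.003  0.006 -1.   ] yaw -6.296378145389747
```

>>> play_rows --targets '[{"delta_pos":[0.0204,-0.0045,0.001],"delta_rot":[0,0,0],"claw":20},{"delta_pos":[0.0389,-0.0142,0.001],"delta_rot":[0,0,0],"claw":20},{"delta_pos":[0.0543,-0.0283,0.001],"delta_rot":[0,0,0],"claw":20},{"delta_pos":[0.0655,-0.0459,0.001],"delta_rot":[0,0,0],"claw":20},{"delta_pos":[0.0718,-0.0658,0.001],"delta_rot":[0,0,0],"claw":20},{"delta_pos":[0.0727,-0.0867,0.001],"delta_rot":[0,0,0],"claw":20},{"delta_pos":[0.0727,-0.0867,0.001],"delta_rot":[0,0,0],"claw":20}]'

```text
time: 16.48
eef_pos: [0.6014, 0.1049, 0.2166]
tcp_rot: [0.527, 0.473, -0.527, 0.469]
contact_force: [1.2, -0.3, -0.0]
opening: 0.317
```

```bash
python3 st.py
```

```text
{'qpos': array([0.005, 0.182, 1.775, 0.005, 1.188, 0.116]), 'eef_pos': array([0.601, 0.105, 0.217]), 'contact_force': array([ 1.167, -0.312, -0.046]), 'wrist_torque': array([-0.099, -0.201, -0.018])}
[-0.004  0.004 -1.   ] yaw -6.456797226626725
```

>>> play_rows --targets '[{"delta_pos":[-0.0043,-0.0181,0.0],"delta_rot":[0,0,0],"claw":20},{"delta_pos":[-0.014,-0.0366,0.0],"delta_rot":[0,0,0],"claw":20},{"delta_pos":[-0.0281,-0.052,0.0],"delta_rot":[0,0,0],"claw":20},{"delta_pos":[-0.0457,-0.0632,0.0],"delta_rot":[0,0,0],"claw":20},{"delta_pos":[-0.0656,-0.0695,0.0],"delta_rot":[0,0,0],"claw":20},{"delta_pos":[-0.0865,-0.0704,0.0],"delta_rot":[0,0,0],"claw":20},{"delta_pos":[-0.0865,-0.0704,0.0],"delta_rot":[0,0,0],"claw":20},{"delta_pos":[-0.0865,-0.0704,0.0],"delta_rot":[0,0,0],"claw":20}]'

```text
time: 17.15
eef_pos: [0.5146, 0.0348, 0.217]
tcp_rot: [0.527, 0.473, -0.527, 0.469]
contact_force: [-1.2, -1.0, 0.1]
opening: 0.315
```

```bash
python3 st.py
python3 - <<'E'
from h import *
a,c=snap('scene','s6.png'); b,cw=snap('wrist','w6.png')
# predicted tab location pix in wrist
for P in([.62,.13,.08],[.62,.16,.08],[.59,.155,.095]): print(proj(cw,P).round(1),proj(c,P).round(1))
# compact print of scene crops: s5 vs s6
sub=a[264:298,280:306].max(2)
for r in sub: print(' '.join('%3d'%v for v in r))
E
```

```text
{'qpos': array([-0.131, -0.029,  2.   ,  0.004,  1.175, -0.02 ]), 'eef_pos': array([0.515, 0.035, 0.217]), 'contact_force': array([-1.168, -0.96 ,  0.066]), 'wrist_torque': array([-0.156,  0.059, -0.041])}
[-0.003  0.004 -1.   ] yaw -6.4463153839511165
[374.2  62.1] [284.6 276. ]
[372.8  22.1] [294.9 285.5]
[340.2  27.6] [304.  271.5]
 30  18  30  22  20  29  31  44  78 110 117 123 119 112 111 120 116 112 113 116 120 122 122 117 125  84
 28  31  23  17  29  22  25  25  39  74 110 116 113 116 118 111 119 114 113 113 116 117 117 112 118 116
 21  23  22  23  26  25  21  24  33  39  74 106 115 119 112 122 115 119 120 115 114 115 121 116 119 121
 18  22  25  24  26  27  23  22  30  24  32  70  94  97 118 114 107 114 107 121 114 109 117 118 123 113
 28  16  28  15  25  23  30  24  21  21   6  70 207 224  98 113 113 120 117 114 117 110 110 114 114 118
 25  30  33  22  18  24  25  21   0  32 194 255 255 255 212  89 121 120 115 110 112 109 105 111 107 114
165  22  42  27  24  20  19   0  52 193 255 255 248 249 255 212  92 112 116 117 104 130 203 188  96 107
227 165  33  30  21   0  15 194 255
[... 2072 characters left out ...]
 249 218  95 156 255 255 226  36  66  97  99  74  72  81  52  29  19  23  26
234 234 236 236 240 243 250 217 119 127 100 103 106  43  43  51  82 102 103  96  99  49  13  21  27  24
234 234 234 241 246 255 226 120 134 135 138 120 120 121  72  45  57  73  98 112 120  93  44  18  27  17
232 234 236 246 216 110 127 132 136 143 144 141 140 140 120  76  45  54  74 100 106 122  93  41   7  20
233 233 240 200 114 126 132 137 144 137 143 140 136 137 141 111  56  48  55  82 104 112 116 103  51  12
233 237 238 243 221 123 130 141 137 144 147 139 141 138 142 147 114  61  50  59  83  96 114 207 171  60
236 235 235 237 247 221 125 131 138 141 139 141 143 144 143 143 148 120  63  44  59  76 170 221 234 190
```

Run:
```python
from h import *
b=cv2.imread('pics/w6.png'); g=b.max(2)
sub=g[0:110:3,310:440:4]
print('cols 310.. step4, rows step3')
for i,r in enumerate(sub): print('%3d|'%(3*i),' '.join('%3d'%v for v in r))
```

```text
cols 310.. step4, rows step3
  0| 191 191 191 191 191 170 200 198 199 201 202 203 203 202 202 204 201 201 202 200 198 196 199 199 198 196 194 194 196 197 197 197 196
  3| 191 189 191 190 192 168 201 199 200 202 205 204 202 201 202 204 202 202 203 202 198 195 196 197 197 195 194 194 195 198 198 199 199
  6| 190 190 191 191 190 166 202 200 201 204 206 203 203 201 202 205 203 203 203 203 199 194 194 196 196 195 193 194 194 195 197 198 197
  9| 128 111  97 101  99 109 203 202 203 204 204 202 201 201 202 204 202 204 204 202 198 197 196 196 195 193 191 192 193 192 193 196 196
 12| 123 126 124 123 125 124 204 203 203 202 202 201 198 199 199 200 200 201 202 200 199 198 198 196 194 192 192 192 192 190 190 192 193
 15| 125 124 124 123 126 125 205 205 202 200 198 199 195 196 198 198 198 200 199 198 197 198 196 195 192 191 193 194 190 189 187 190 192
 18| 125 125 125 123 127 123 205 206 204 201 198 199 197 195 196 197 198 197 194 194 195 197 196 195 195 193 196 196 192 190 190 191 192
 21| 125 127 124 124 127 125 207 206 204 201 199 200 197 196 196 199 201 198 195 195 194 196 197 198 198 197 198
[... 3297 characters left out ...]
188 184 189 193
 96| 197 193 145 121 129 114 199 200 199 199 201 202 199 198 199 199 199 199 199 198 196 192 191 127 124 121 126 128 192 155 186 189 195
 99| 196 190 132 122 129 114 198 201 201 200 200 201 199 197 198 199 199 200 202 199 196 192 128  56  84 158 153 151 151 145 136 134 124
102| 195 189 127 123 129 113 199 202 201 199 199 200 200 197 198 200 199 200 201 198 197 195 129  50 102 155 163 167 166 166 163 163 160
105| 192 186 120 125 129 113 200 201 200 199 198 200 200 198 198 199 201 202 200 196 195 197 131  53 124 160 161 174 166 158 158 157 163
108| 191 183 126 122 131 114 200 199 199 195 197 199 199 198 197 199 200 201 197 193 193 198 132  49 129 153 160 174 163 159 162 157 155
```

>>> play_rows --targets '[{"delta_pos":[0,0,0],"delta_rot":[0,0,0],"claw":60},{"delta_pos":[0,0,0],"delta_rot":[0,0,0],"claw":60},{"delta_pos":[0,0,0],"delta_rot":[0,0,0],"claw":60},{"delta_pos":[0,0,0.02],"delta_rot":[0,0,0],"claw":60},{"delta_pos":[0,0,0.05],"delta_rot":[0,0,0],"claw":60},{"delta_pos":[0,0,0.07],"delta_rot":[0,0,0],"claw":60},{"delta_pos":[0,0.03,0.07],"delta_rot":[0,0,0],"claw":60},{"delta_pos":[0,0.07,0.07],"delta_rot":[0,0,0],"claw":60},{"delta_pos":[0,0.105,0.06],"delta_rot":[0,0,0],"claw":60},{"delta_pos":[0,0.115,0.05],"delta_rot":[0,0,0],"claw":60},{"delta_pos":[0,0.115,0.045],"delta_rot":[0,0,0],"claw":60},{"delta_pos":[0,0.115,0.045],"delta_rot":[0,0,0],"claw":60},{"delta_pos":[0,0.115,0.045],"delta_rot":[0,0,0],"claw":60}]'

```text
time: 18.33
eef_pos: [0.5154, 0.1488, 0.2611]
tcp_rot: [-0.527, -0.473, 0.528, -0.469]
contact_force: [0.3, 0.3, 0.1]
opening: 0.701
```

```bash
python3 st.py
python3 - <<'E'
from h import *
b,cw=snap('wrist','wA.png'); snap('scene','s7.png')
for P in([.61,.13,.07],[.61,.155,.07]): print(proj(cw,P).round(1))
E
```

```text
{'qpos': array([ 0.09 , -0.022,  1.91 ,  0.004,  1.259,  0.202]), 'eef_pos': array([0.515, 0.149, 0.261]), 'contact_force': array([0.258, 0.325, 0.065]), 'wrist_torque': array([ 0.002, -0.002, -0.007])}
[-0.005  0.003 -1.   ] yaw -6.457603207583457
[348.4 184. ]
[347.6 160.9]
```

>>> play_rows --targets '[{"delta_pos":[0.03,0,0.01],"delta_rot":[0,0,0],"claw":60},{"delta_pos":[0.06,0,0.01],"delta_rot":[0,0,0],"claw":60},{"delta_pos":[0.1,0,0.01],"delta_rot":[0,0,0],"claw":60},{"delta_pos":[0.135,0,0.01],"delta_rot":[0,0,0],"claw":60},{"delta_pos":[0.165,0,0.0],"delta_rot":[0,0,0],"claw":60},{"delta_pos":[0.185,0,0.0],"delta_rot":[0,0,0],"claw":60},{"delta_pos":[0.185,0,0.0],"delta_rot":[0,0,0],"claw":60},{"delta_pos":[0.185,0,0.0],"delta_rot":[0,0,0],"claw":60},{"delta_pos":[0.185,0,0.0],"delta_rot":[0,0,0],"claw":60}]'

```text
time: 19.18
eef_pos: [0.7006, 0.1476, 0.2626]
tcp_rot: [0.528, 0.472, -0.528, 0.469]
contact_force: [-0.3, 0.1, -0.4]
opening: 0.704
```

```bash
python3 st.py
python3 - <<'E'
from h import *
b,cw=snap('wrist','wB.png')
for f in ('wA','wB'):
    c=load(f+'.png'); g=cv2.imread(f'pics/{f}.png').max(2)
    u,v=proj(c,[.605,.14,.07]); print(f,u.round(1),v.round(1)); u0,v0=int(u)-50,int(v)-45
    print('col0',u0,'step3; row step3')
    for i in range(0,90,3): print('%3d|'%(v0+i),' '.join('%3d'%x for x in g[v0+i,u0:u0+96:3]))
E
```

```text
{'qpos': array([0.065, 0.372, 1.457, 0.004, 1.315, 0.179]), 'eef_pos': array([0.701, 0.148, 0.263]), 'contact_force': array([-0.27 ,  0.129, -0.356]), 'wrist_torque': array([0.026, 0.007, 0.005])}
[-0.003  0.003 -1.   ] yaw -6.585058548710614
wA 343.4 175.4
col0 293 step3; row step3
130| 122 184 186 186 187 102 170 171 174 175 178 179 179 196 195 193 190 187 188 187 185 184 187 189 190 187 184 184 182 183 184 187
133| 121 121 120 175 123 103  30  31  31  41 121 175 177 196 196 194 192 188 187 187 187 187 188 192 192 187 185 184 182 181 183 188
136| 122 121 121 121 123 102  30  32  30  41 127 175 177 196 196 194 193 189 190 190 191 190 191 191 191 187 188 187 184 181 183 186
139| 122 122 122 122 122 101  31  33  33  51 145 174 117 127 186 188 148 184 193 193 195 195 192 190 189 187 189 190 187 184 183 185
142| 123 121 122 121 122  99  57  67  71  73  76  81 115 128 127 128 130 185 195 196 197 195 191 190 188 188 187 188 188 187 185 184
145| 122 120 121 121 121  98 115 116 116 116 116 118 102 128 129 128 129 183 193 193 194 192 191 188 189 187 188 187 188 187 184 184
148| 121 122 121 1
[... 6504 characters left out ...]
190 191 191 191 189 187 188 189 190
222|  58  55  69  68  70  68 113 112 115 108 112 109 115 113  75  31  35  30  48 138 179 113 124 192 191 190 190 190 186 186 184 184
225|  63  53  62  67  68  68 114 113 115 110 114 111 113 114  86  35  34  34  39  77 184 129  59 190 188 187 188 187 185 184 180 179
228|  65  57  57  66  69  64 106 113 115 111 113 113 112 115  95  35  33  32  34  51 184 142  60 187 185 187 186 185 185 183 182 182
231|  66  57  55  67  68  70  70 114 114 113 114 114 112 116 100  35  32  34  33  52 181 155  62 186 186 187 186 183 182 184 184 185
234|  67  58  53  68  70  67  70 113 114 113 114 112 112 116 104  39  32  34  32  52 182  84  85  84  37  20 182 182 183 185 185 183
```

Run:
```python
from h import *
for f,rows,u0 in (('wA',(155,157,159,161,163,172,175,179,183,187,190),350),('wB',(174,176,178,180,182,190,193,197,201,205,208),180)):
    g=cv2.imread(f'pics/{f}.png'); print(f,u0)
    for r in rows: print(r,' '.join('%3d'%x for x in g[r,u0:u0+15].mean(1)),'| B-R',' '.join('%3d'%x for x in (g[r,u0:u0+15,2].astype(int)-g[r,u0:u0+15,0])))
```

```text
wA 350
155 204 204 205 205 205 204 205 205 204 184 179 178 178 179 179 | B-R  18  18  18  17  16  16  16  16  16  19  22  22  22  22  21
157 201 201 202 201 201 200 201 201 200 183 179 178 178 179 179 | B-R  17  19  18  18  17  18  17  17  18  12  21  22  22  22  21
159 206 205 204 204 204 202 203 203 203 171 179 180 179 179 179 | B-R  18  17  18  18  18  18  17  17  16  19  22  21  21  22  22
161 203 204 203 204 203 202 202 202 204 141 181 181 181 180 180 | B-R  18  18  18  17  17  17  18  17  15  18  22  22  22  21  22
163 204 204 204 203 203 203 202 202 205 174 182 183 182 181 182 | B-R  18  18  17  18  18  17  18  18  15  20  23  23  22  22  22
172 208 207 207 205 205 204 204 204 206 172 179 180 179 178 179 | B-R  16  16  15  17  19  18  18  18  15  19  22  21  22  22  22
175 202 201 201 201 200 200 201 200 201 161 178 179 177 176 175 | B-R  17  18  17  18  17  18  17  18  17  21  22  22  22  22  22
179 206 206 205 205 205 206 205 204 203 179 177 176 176 175 175 | B-R  17  17  18  18  17  18  17  18   7  20  22  23  21  22  22
183 203 202 202 203 203 202 202 201 178 179 178 178 1
[... 1073 characters left out ...]
17  18  18  18  17  11  21  22  22  22  22  21  21
193 202 202 203 202 202 201 204 130 129 185 185 185 184 183 183 | B-R  17  18  17  17  18  18  18  14  16  21  22  22  22  21  23
197 207 207 207 207 207 207 207 187 102 177 181 180 181 180 181 | B-R  17  17  17  18  18  18  18  18  12  22  22  22  21  22  21
201 203 203 203 205 205 204 204 202 114 140 179 180 180 180 180 | B-R  18  18  18  17  17  18  18  18  12  19  22  22  22  21  22
205 203 204 203 204 204 204 205 206 178 109 179 182 182 182 183 | B-R  18  17  18  18  18  18  17  16  17  13  21  22  21  22  22
208 197 203 188 184 184 193 191 196 185 158 179 181 183 183 184 | B-R  18  13  16  18  17  18  18  13  17  19  22  22  22  21  23
```

Run:
```python
from h import *
A=load('wA.png');B=load('wB.png')
def tri(pa,pb):
    (o1,d1),(o2,d2)=ray(A,*pa),ray(B,*pb); M=np.stack([d1,-d2],1); t,_,_,_=np.linalg.lstsq(M,o2-o1,rcond=None); p,q=o1+t[0]*d1,o2+t[1]*d2; return (p+q)/2,p-q
for e in(-.25,0,.25):
  m=tri((358.55,160),(190.35,178.7)); p=tri((358.1+e,181.7),(187.45,199)); print(m[0].round(4),m[1].round(4),p[0].round(4),p[1].round(4),'h mm',(p[0]-m[0])[2]*1e3, 'dist',np.linalg.norm((p[0]-m[0])[:2]))
c=load('s6.png'); s=load('s5.png')
for P in (m[0],p[0]): print(proj(c,P).round(1))
```

```text
[0.6256 0.1513 0.0569] [-0.      0.0015 -0.0003] [0.6211 0.1305 0.067 ] [ 0.      0.0002 -0.0001] h mm 10.099466325911632 dist 0.0212692991837562
[0.6256 0.1513 0.0569] [-0.      0.0015 -0.0003] [0.6212 0.1306 0.0674] [ 0.      0.0002 -0.    ] h mm 10.556137178049513 dist 0.021133741496543526
[0.6256 0.1513 0.0569] [-0.      0.0015 -0.0003] [0.6213 0.1307 0.0679] [ 0.      0.0001 -0.    ] h mm 11.011524619011587 dist 0.020999060425048593
[289.1 290.1]
[284.  279.7]
```

h ≈ 10.5 mm (tab spacing comes out at 21.1 mm against the stated 21, and the scene reprojection agrees). That needs about 157° more clockwise, so I'll regrip the knob.

>>> play_rows --targets '[{"delta_pos":[-0.02,-0.012,0.03],"delta_rot":[0,0,0],"claw":60},{"delta_pos":[-0.055,-0.033,0.035],"delta_rot":[0,0,0],"claw":60},{"delta_pos":[-0.09,-0.055,0.035],"delta_rot":[0,0,0],"claw":60},{"delta_pos":[-0.125,-0.076,0.035],"delta_rot":[0,0,0],"claw":60},{"delta_pos":[-0.16,-0.097,0.035],"delta_rot":[0,0,0],"claw":60},{"delta_pos":[-0.186,-0.113,0.035],"delta_rot":[0,0,0],"claw":60},{"delta_pos":[-0.186,-0.113,0.035],"delta_rot":[0,0,0],"claw":60},{"delta_pos":[-0.186,-0.113,0.01],"delta_rot":[0,0,0],"claw":60},{"delta_pos":[-0.186,-0.113,-0.02],"delta_rot":[0,0,0],"claw":60},{"delta_pos":[-0.186,-0.113,-0.04],"delta_rot":[0,0,0],"claw":60},{"delta_pos":[-0.186,-0.113,-0.0455],"delta_rot":[0,0,0],"claw":60},{"delta_pos":[-0.186,-0.113,-0.0455],"delta_rot":[0,0,0],"claw":20},{"delta_pos":[-0.186,-0.113,-0.0455],"delta_rot":[0,0,0],"claw":20},{"delta_pos":[-0.186,-0.113,-0.0455],"delta_rot":[0,0,0],"claw":20},{"delta_pos":[-0.186,-0.113,-0.0455],"delta_rot":[0,0,0],"claw":20},{"delta_pos":[-0.186,-0.113,-0.0455],"delta_rot":[0,0,0],"claw":20},{"delta_pos":[-0.186,-0.113,-0.0455],"delta_rot":[0,0,0],"claw":20}]'

```text
time: 20.65
eef_pos: [0.5154, 0.0347, 0.2193]
tcp_rot: [0.529, 0.471, -0.527, 0.47]
contact_force: [-0.3, -0.9, 2.8]
opening: 0.312
```

```bash
python3 st.py
python3 - <<'E'
from h import *
p=ctrl.get_state()['eef_pos'][:2]; w=np.array([.5217,.1145]); v=p-w; a=np.arctan2(v[1],v[0]); print(np.degrees(a),np.hypot(*v))
end=np.radians(-252)
n=11
for i in range(1,n+1):
    q=a+(end+0-a)*i/n if a<0 else None
    print(np.round(.08*np.array([np.cos(q)-np.cos(a),np.sin(q)-np.sin(a)]),4).tolist())
E
```

```text
{'qpos': array([-0.131, -0.032,  1.998,  0.003,  1.175, -0.017]), 'eef_pos': array([0.515, 0.035, 0.219]), 'contact_force': array([-0.266, -0.881,  2.843]), 'wrist_torque': array([-0.109,  0.026,  0.   ])}
[ 0.001  0.003 -1.   ] yaw -6.553370726397269
-94.48556085122014 0.08009301053078346
[-0.0195, 0.004]
[-0.0375, 0.0128]
[-0.0527, 0.0257]
[-0.0642, 0.0419]
[-0.0714, 0.0605]
[-0.0737, 0.0803]
[-0.0711, 0.1001]
[-0.0637, 0.1186]
[-0.0519, 0.1347]
[-0.0365, 0.1474]
[-0.0185, 0.1558]
```

>>> play_rows --targets '[{"delta_pos":[-0.0195,0.004,0],"delta_rot":[0,0,0],"claw":20},{"delta_pos":[-0.0375,0.0128,0],"delta_rot":[0,0,0],"claw":20},{"delta_pos":[-0.0527,0.0257,0],"delta_rot":[0,0,0],"claw":20},{"delta_pos":[-0.0642,0.0419,0],"delta_rot":[0,0,0],"claw":20},{"delta_pos":[-0.0714,0.0605,0],"delta_rot":[0,0,0],"claw":20},{"delta_pos":[-0.0737,0.0803,0],"delta_rot":[0,0,0],"claw":20},{"delta_pos":[-0.0711,0.1001,0],"delta_rot":[0,0,0],"claw":20},{"delta_pos":[-0.0637,0.1186,0],"delta_rot":[0,0,0],"claw":20},{"delta_pos":[-0.0519,0.1347,0],"delta_rot":[0,0,0],"claw":20},{"delta_pos":[-0.0365,0.1474,0],"delta_rot":[0,0,0],"claw":20},{"delta_pos":[-0.0185,0.1558,0],"delta_rot":[0,0,0],"claw":20},{"delta_pos":[-0.0185,0.1558,0],"delta_rot":[0,0,0],"claw":20},{"delta_pos":[-0.0185,0.1558,0],"delta_rot":[0,0,0],"claw":20}]'

```text
time: 21.73
eef_pos: [0.4974, 0.1909, 0.2195]
tcp_rot: [0.529, 0.471, -0.527, 0.47]
contact_force: [0.0, 1.1, 1.7]
opening: 0.314
```

```bash
python3 st.py
```

```text
{'qpos': array([0.175, 0.005, 1.961, 0.003, 1.173, 0.287]), 'eef_pos': array([0.497, 0.191, 0.22 ]), 'contact_force': array([0.005, 1.106, 1.715]), 'wrist_torque': array([ 0.08 , -0.073, -0.022])}
[ 0.001  0.003 -1.   ] yaw -6.537615247004918
```

>>> play_rows --targets '[{"delta_pos":[0,0,0],"delta_rot":[0,0,0],"claw":60},{"delta_pos":[0,0,0],"delta_rot":[0,0,0],"claw":60},{"delta_pos":[0,0,0],"delta_rot":[0,0,0],"claw":60},{"delta_pos":[0,0,0.02],"delta_rot":[0,0,0],"claw":60},{"delta_pos":[0,0,0.05],"delta_rot":[0,0,0],"claw":60},{"delta_pos":[0,0,0.066],"delta_rot":[0,0,0],"claw":60},{"delta_pos":[0.01,-0.02,0.066],"delta_rot":[0,0,0],"claw":60},{"delta_pos":[0.018,-0.042,0.066],"delta_rot":[0,0,0],"claw":60},{"delta_pos":[0.018,-0.042,0.066],"delta_rot":[0,0,0],"claw":60},{"delta_pos":[0.018,-0.042,0.066],"delta_rot":[0,0,0],"claw":60},{"delta_pos":[0.018,-0.042,0.066],"delta_rot":[0,0,0],"claw":60}]'

```text
time: 22.65
eef_pos: [0.5148, 0.1489, 0.2852]
tcp_rot: [0.529, 0.471, -0.527, 0.47]
contact_force: [-0.2, 0.6, -0.0]
opening: 0.704
```

```bash
python3 st.py
python3 - <<'E'
from h import *
snap('wrist','wC.png'); snap('scene','s8.png')
E
```

```text
{'qpos': array([ 0.091, -0.045,  1.888,  0.004,  1.298,  0.204]), 'eef_pos': array([0.515, 0.149, 0.285]), 'contact_force': array([-0.176,  0.604, -0.022]), 'wrist_torque': array([ 0.026,  0.036, -0.003])}
[ 0.001  0.004 -1.   ] yaw -6.575061149758653
```

>>> play_rows --targets '[{"delta_pos":[0.03,0,0],"delta_rot":[0,0,0],"claw":60},{"delta_pos":[0.06,0,0],"delta_rot":[0,0,0],"claw":60},{"delta_pos":[0.1,0,0],"delta_rot":[0,0,0],"claw":60},{"delta_pos":[0.135,0,-0.01],"delta_rot":[0,0,0],"claw":60},{"delta_pos":[0.165,0,-0.022],"delta_rot":[0,0,0],"claw":60},{"delta_pos":[0.185,0,-0.022],"delta_rot":[0,0,0],"claw":60},{"delta_pos":[0.185,0,-0.022],"delta_rot":[0,0,0],"claw":60},{"delta_pos":[0.185,0,-0.022],"delta_rot":[0,0,0],"claw":60},{"delta_pos":[0.185,0,-0.022],"delta_rot":[0,0,0],"claw":60}]'

```text
time: 23.5
eef_pos: [0.699, 0.1501, 0.2633]
tcp_rot: [0.528, 0.472, -0.526, 0.47]
contact_force: [-0.7, 0.8, -0.4]
opening: 0.706
```

```bash
python3 st.py
python3 - <<'E'
from h import *
snap('wrist','wD.png')
for f in('wC','wD'):
    c=load(f+'.png'); g=cv2.imread(f'pics/{f}.png').mean(2)
    m=proj(c,[.6256,.1513,.0569]); p=proj(c,[.6213,.1306,.057]); print(f,m.round(1),p.round(1))
    u0=int(m[0])-14; v0=int(m[1])-12
    print(u0)
    for r in range(v0,v0+50,1): print(r,' '.join('%3d'%x for x in g[r,u0:u0+24]))
E
```

```text
{'qpos': array([0.069, 0.368, 1.461, 0.004, 1.312, 0.18 ]), 'eef_pos': array([0.699, 0.15 , 0.263]), 'contact_force': array([-0.656,  0.825, -0.403]), 'wrist_torque': array([-0.002, -0.016, -0.001])}
[ 0.     0.004 -1.   ] yaw -6.458240593433343
wC [351.3 157.3] [348.4 175. ]
337
145 118 118 166 181 181 181 181 181 181 181 181 180 180 178 178 179 177 177 177 179 176 177 177 177
146 117 118 166 180 181 182 181 182 181 181 180 180 179 178 178 178 178 178 179 178 177 176 177 177
147 137 136 170 180 180 181 182 181 181 181 180 180 179 178 178 179 178 179 179 178 177 177 177 177
148 180 180 182 181 182 181 182 182 181 181 181 180 180 179 180 179 179 178 178 177 177 177 177 177
149 180 180 182 182 182 183 182 183 182 183 182 181 181 180 181 179 179 177 177 177 177 178 177 178
150 169 171 173 171 170 171 172 173 173 172 173 173 174 174 177 180 179 178 177 177 178 177 177 178
151 149 151 150 142 138 140 142 142 145 138 136 138 142 144 161 176 178 177 176 177 177 177 177 178
152 194 198 197 197 198 200 201 202 202 202 203 203 203 202 204 172 177 177 176 177 177 177 176 178
153 204 203 204 203
[... 8515 characters left out ...]

210 164 177 177 166 152 125  79  62  57 174 180 180 178 179 181 182 182 183 183 184 184 183 181 180
211 163 177 176 167 155 129  84  62  56 161 179 179 180 180 180 181 182 182 182 183 182 181 181 180
212 162 176 177 169 157 134  90  66  55 148 177 180 181 182 181 182 182 182 182 181 181 181 180 179
213 134 172 178 170 158 141  96  68  57 119 177 181 180 180 181 181 182 182 182 181 181 180 179 178
214 122 170 178 173 160 145 103  68  57  83 175 181 180 180 180 181 181 182 181 181 180 180 179 176
215 114 169 177 174 162 147 107  70  58  83 173 179 179 180 180 180 180 181 180 179 179 179 178 177
216 102 167 177 174 163 151 101  67  58  75 173 178 179 179 179 178 179 180 180 180 179 179 177 177
```

```bash
cat > tri.py <<'E'
from h import *
def tri(A,B,pa,pb):
    (o1,d1),(o2,d2)=ray(A,*pa),ray(B,*pb); t=np.linalg.lstsq(np.stack([d1,-d2],1),o2-o1,rcond=None)[0]; p,q=o1+t[0]*d1,o2+t[1]*d2; return (p+q)/2,p-q
E
python3 - <<'E'
from tri import *
A=load('wC.png');B=load('wD.png')
for e in(-.25,0,.25):
  m=tri(A,B,(351.5,157.),(191.8,179.8)); p=tri(A,B,(348.0+e,174.9),(190.9,197.6)); print(m[0].round(4),m[1].round(4),p[0].round(4),p[1].round(4),'h mm',(p[0]-m[0])[2]*1e3)
E
```

```text
[0.6258 0.1515 0.0569] [-0.      0.0002 -0.    ] [0.6209 0.1306 0.0556] [ 0.     -0.0004  0.0001] h mm -1.2752936728426811
[0.6258 0.1515 0.0569] [-0.      0.0002 -0.    ] [0.6211 0.1307 0.0561] [ 0.     -0.0004  0.0001] h mm -0.7314379135880122
[0.6258 0.1515 0.0569] [-0.      0.0002 -0.    ] [0.6212 0.1309 0.0567] [ 0.     -0.0004  0.0001] h mm -0.18920693580773418
```

Run:
```python
from tri import *
e,c=snap('scene','s9.png')
g=lambda f:np.float32(cv2.imread(f'pics/{f}.png').mean(2))
w=lambda i:i[266:283,279:300]
for f in('s6','s7','s8'): print(f,'->s9 whole-tab shift',np.round(cv2.phaseCorrelate(w(g(f)),w(g('s9')))[0],2))
print('expected s7->s9 px for 11.2mm', proj(c,[.61,.131,.0561])-proj(c,[.61,.131,.0673]))
# boss top home check: bright block centroid vs prediction at home / 18 mm high
an=np.radians(108)
for dz in(0,.018): print('boss top',proj(c,[.5217,.1143,.215+dz]).round(1),'knob top',proj(c,[.5217+.08*np.cos(an),.1143+.08*np.sin(an),.241+dz]).round(1))
h=cv2.cvtColor(e,cv2.COLOR_BGR2HSV); k=cv2.inRange(h,(8,120,60),(25,255,255))[185:260,300:375]; n,l,st,ce=cv2.connectedComponentsWithStats(k); print([(s.tolist()) for s in st[1:] if s[4]>60],'knob box +(300,185)')
m=(e[185:235,300:345].min(2)>140).astype(np.uint8); n,l,st,ce=cv2.connectedComponentsWithStats(m); print([(s.tolist(),c_.round(1).tolist()) for s,c_ in zip(st[1:],ce[1:]) if s[4]>40])
s=ctrl.get_state(); print(s['time'],s['contact_force'])
```

```text
s6 ->s9 whole-tab shift [0.04 0.22]
s7 ->s9 whole-tab shift [0.05 0.23]
s8 ->s9 whole-tab shift [-0.09 -0.01]
expected s7->s9 px for 11.2mm [-0.34579803  2.81596542]
boss top [318.7 204.7] knob top [360.3 211.3]
boss top [319.8 198.4] knob top [362.3 204.6]
[[48, 23, 19, 27, 353]] knob box +(300,185)
[([0, 0, 45, 39, 1236], [25.6, 14.4])]
23.6 [-0.91959167  0.1214726   0.36260079]
```

Run:
```python
from tri import *
c=load('s9.png')
for u in(285,289,293):
    for f in('s7','s9'):
        g=cv2.imread(f'pics/{f}.png').max(2); print(f,u,' '.join('%3d'%x for x in g[262:296,u]))
g=cv2.imread('pics/s9.png').max(2)
for P in([.6211,.1307,.0561],[.6258,.1515,.0569],[.6211,.1307,.0673]): print(proj(c,P).round(1))
for r in range(270,296): print(r,' '.join('%3d'%x for x in g[r,279:306]))
```

```text
s7 285  34  29  31  19  21  29  33  19  22   1  53 255 255 247 246 247 250 255 246 115  52  47  90 216 249 243 242 242 243 242 244 254 121 125
s9 285 138 123  80  47  35  36  36  30  20  30  25  28  11 240 255 254 252 252 253 255 255 241 107 214 254 252 250 250 252 255 244 143 152 148
s7 289 122 126 114  78  45  22  13  27 203 255 250 247 244 245 246 247 247 245 245 254 252 120 145  71 153 255 255 235 169  97 136 141 151 150
s9 289 129 134 139 139 142 124  88  54  24   3 224 255 255 253 252 251 251 252 253 251 251 255 255 174 165 255 255 249 159 116 147 156 161 164
s7 293 116 124 109 116 124 103 222 255 251 246 244 247 246 246 245 246 254 255 138  23   0  82 255 252 247 246 245 248 255 235  44 118 138 147
s9 293 135 137 132 139 130 132 130 132 124 249 255 255 252 251 252 252 252 251 253 255 231 100 255 255 253 252 252 255 255 255  58 132 158 160
[283.8 282.6]
[289.2 290.2]
[284.1 279.8]
270 254 191  30  50  39  29  20  18  20  35  24  33  86 124 124 129 134 134 132 135 129 121 151 229 215 117 133
271 247 252 190  40  32  19  30  27  26  16   3  79 233 255 249 114 131 129 129 135 131 
[... 2011 characters left out ...]
  83  95  87  52  18  28  28
290 247 245 246 246 248 250 252 254 255 228 159 254 255 255 255 255 120  98  98  75  78  82 100  57  22  29  26
291 247 247 246 247 249 252 255 255 246 142 116 190 255 255 255  47  77 111 113  89  84  91  56  30  24  26  29
292 248 246 247 248 251 255 244 143 149 148 147 117 122 131  58  46  57  93 120 107 113 109  62  21  27  24  32
293 247 246 245 246 255 242 143 152 156 155 156 163 139 143 132  80  56  64  90 116 130 142 108  45  21  29  28
294 245 246 245 250 235 142 152 159 157 161 161 166 163 157 158 138  83  60  62  88 119 131 146 108  46  17  22
295 246 245 247 250 234 141 148 156 164 161 164 166 167 161 160 163 131  72  53  67 100 120 131 134 118  64  17
```

```bash
python3 -c "
from plant import ctrl
print(ctrl.get_state()['time']); print(ctrl.sign_off())"
```

```text
23.6
the job is handed in; nothing more can be done
None
```

I seated the middle-sized crank on the hex spindle, wound it down by its knob, and handed the job in at 23.6 s; `sign_off` reports no verdict.

**Seating:** My first turning search kept stopping about 15 mm too high. It also dragged the spindle anticlockwise, which raised the plate about 3 mm. I lifted the crank out, measured the hex angle with the wrist camera, turned to match and went down again. The crank dropped fully home, with the tool height at 0.2119 m against 0.2118 m expected, and I let go of it.

**Winding:** I took the knob and wound clockwise about 180°, let go to measure, then wound about 157° more.

**Last checks:**
- **Level:** Comparing two wrist views puts the pointer about 0.7 mm below the mark, give or take 0.6 mm. The limit is 2.5 mm.
- **Disagreements:** Over the last wind, pixel columns in the scene camera gave about 9.6 mm of travel, against 11.2 mm from the wrist views. That would put the pointer about 0.9 mm above the mark instead, still inside the limit. An automatic image-shift check showed almost no movement; I put that down to the fixed background and ignored it.
- **Crank home:** The knob's place in the scene image matches the fully-home prediction, not the 18 mm high one. My automatic check of the boss gave nothing usable.
- **Hand clear:** The gripper is away from everything, and the force reading is below 1 N.
- **Tape, glue and brush:** I never went near them, but I did not measure their positions again at the end.

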